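Fit the bayonet lamp insert and hold it seated

TASK

Take the dust cover off the lamp port by its handle and set it down upright on the table beside the port. Then stand the lamp insert in the port with its two lugs in the two slots, push it down against the spring until its flange sits on the rim, turn it a quarter turn clockwise (seen from above), and finish still gripping it there, pressed fully home and turned, because it springs back and out if let go. Leave the other things on the table where they are.

Things in the scene. Friction and masses are not known exactly. Their poses are not given: they have to be found in the camera images.
- lamp_port: The lamp port, fixed: an aluminium base plate 96 (x) x 76 (y) x 8 mm with a round dark steel barrel, 64 mm outside diameter, its rim 50 mm above the table. The two lug slots in the rim lie along x, the long side of the plate. A 14 mm stub sticks out low on the +y side, to 44 mm from the centre. Origin: centre of the plate's underside, on the table; z up.
- port_mouth (a point): Centre of the port's opening at rim height, 50 mm above the table; axes as lamp_port. The opening is a 39 mm hole with two slots 12 mm wide, 49 mm across both, along x. The lip round the hole is 6 mm thick; lugs pushed below it can turn. Inside is a sprung round seat, 8 mm below the rim at rest.
- seat_slide (a joint): How far the sprung seat is pushed down, m: 0 at rest; 0.011 when the insert's flange sits on the rim (its underside then 19 mm below the rim). The spring pushes up with 4 N at 0, about 13 N at 0.011. The insert's lugs come clear below the lip at 0.004.
- seat_turn (a joint): How far the seat is turned, rad: 0 at rest, positive clockwise seen from above, stop at 1.75. Two pairs of dogs on the seat take the lugs along with about 0.12 rad of play to each side; a spring turns it back with 0.02 N m at 0 and 0.12 N m at a quarter turn.
- lamp_grip (a point): Centre of the grip bar of the lamp insert: loose, round, black with a steel foot, about 90 g, 69 mm high, standing foot down. Bar: 42 mm along x, 16 mm along y (grasp across this), from 38 to 69 mm above the bottom; this point is 53 mm above the bottom. Axes: x along the bar and the lugs, z up; the same after half a turn.
- lamp_foot (a point): Centre of the insert's underside; axes as lamp_grip. Foot 35 mm in diameter, bevelled to 30 mm at the bottom, 19 mm high; above it a flange 54 mm in diameter, 6 mm thick, then a finned body 45 mm in diameter up to 38 mm. Two lugs, 7 mm wide and 6 mm high, stick out at the very bottom along +x and -x, 45 mm over both.
- cover: The dust cover, loose, about 120 g: a white round cap, 76 mm in diameter, 24 mm high, open below (70 mm inside, 21 mm deep), with an arch handle of steel bar on top. It starts over the port's barrel, its underside 29 mm above the table; lift it over 21 mm to come free. Origin: centre of its underside; z up.
- cover_handle (a point): Middle of the cover's handle bar, 60 mm above the cover's underside. The bar is 9 mm thick, about 40 mm long and straight along the cover's x axis (grasp across it, along y), with 31 mm free below it.
- can: Bystander: white can with a black lid, 41 mm in diameter, 53 mm high, standing; origin under its centre. It and the lamp insert may stand in each other's places.
- petri: Bystander: small clear dish, 44 mm in diameter, 13 mm high.
- tee: Bystander: metal T-connector, 23 x 36 x 14 mm.
- tape: Bystander: roll of black tape, 53 mm in diameter, 19 mm high.
- clamp: Bystander: black block clamp, 34 x 38 x 24 mm.
- holder: Bystander: black tubular post holder with a brass screw, 25 x 39 x 50 mm, standing.
- hexkey: Bystander: black hex key, 31 x 83 x 5 mm, lying.

How it is judged:
On the way, in this order (a step that is already met when the one before it is completed fails the run):
1. the dust cover stands released and upright on the table beside the port (height (world z) of cover below 0.006 m and angle between cover's own z axis and vertical below 0.08 rad and horizontal distance between cover and lamp_port above 0.07 m and contact force between the fingers and cover below 0.3 N and linear speed of cover below 0.02 m/s), for 0.2 s.
2. the lamp insert is pushed into the port, lugs below the lip, not yet turned (value of joint seat_slide above 0.004 m and value of joint seat_turn below 0.4 rad and horizontal distance between lamp_foot and port_mouth below 0.006 m and z of lamp_foot in the frame of port_mouth below -0.0115 m), for 0.05 s.
At the end, for the whole second after the job is handed in: Cover upright on the table (0.08 rad), still, released, over 70 mm from the port's axis. Insert upright (0.1 rad) in the port (6 mm), seat_slide above 0.008 (flange within 3 mm of the rim), turned over 1.2 rad with the seat, fingers gripping it with over 2 N (all of step 1 and horizontal distance between lamp_foot and port_mouth below 0.006 m and z of lamp_foot in the frame of port_mouth below -0.016 m and angle between lamp_foot's own z axis and vertical below 0.1 rad and value of joint seat_slide above 0.008 m and value of joint seat_turn above 1.2 rad and angle between the x axis of lamp_foot and the x axis of lamp_port, either way round above 1.2 rad and contact force between the fingers and lamp above 2 N); the arm keeps its last pose, push and grip.
It fails at once if a bystander is shifted by more than 30 mm (distance of any of can, petri, tee, tape, clamp, holder, hexkey from where it was at the start of the episode above 0.03 m).
It also fails if it takes over 70 s, if anything falls off the work surface, if the arm or the gripper's body presses on something with over 40 N, if the wrist force passes 120 N, or if a joint passes its speed limit or range.

ROBOT

A 7-joint arm with a two-finger parallel gripper is mounted at the origin on the work surface; the furniture and walls round the work are solid. World frame = base frame: x ahead of the robot, y to its left, z up, the work surface at z = 0. Lengths are in m, angles in rad, forces in N, time in s.
With the tool pointing down it reaches from about 0.35 to 0.9 m from the base axis. Payload 7.2 kg.
Tool frame: the origin (TCP) lies on the centre line of the jaws, within the pads' length; the fingertips stand 14 mm ahead of it and the grasp point (between the pads) lies 5 mm behind it (bot.tips_ahead is the distance from the TCP to the fingertips, in m); z points along the fingers, y is the direction in which the jaws open and shut (so a half turn about z gives the same grasp; the last joint's range is limited). The gripper opens to 88 mm and grips with 3 to 60 N. Pads are 20 mm wide; open, the fingers measure 115 mm over their backs; the gripper's body (75 mm by 178 mm) begins 61 mm behind the grasp point.
Start: joints at [-1.23, 0.411, -0.013, 1.596, 0.006, 1.134, -0.082], TCP at [0.248, 0.573, 0.237] pointing down, gripper open.
Joint ranges: [-2.95, 2.95], [-0.29, 1.99], [-1.47, 1.44], [0.14, 2.54], [-1.03, 4.17], [0.13, 1.85], [-2.86, 2.86]. Speed limits (rad/s): [2.39, 2.39, 3.01, 3.01, 3.14, 3.14, 3.14].

INTERFACE

Orientations are given as a rotation vector (axis times angle).
In Python, from station import monitor, vision, bot gives the robot as it stands.
- The arm moves only by the tool arm_command, never from a script. Its argument "increments" is a list that holds one entry, the list of rows, each a list of 5 numbers: the opening, from 0 (shut) to 1 (fully open), then the shift along the tool's x, y, z in cm, then the turn about the tool's z in rad. In form: [[[fingers, x, y, z, roll], ...]]. A call has 1 to 12 rows; each row shifts and turns the pose as measured when the row begins, along the tool's axes as they then stand; what a row does not reach is not made up. A row lasts 1/8 s, in which the tool goes at most 62.5 mm and 10.7 degrees, less where a joint would pass 70% of its speed; a pose out of reach is approached as far as the arm can. A call is refused whole if a number of a shift passes 6.25 or a number of a turn 0.188, either way. A call with a gripper value outside its range is refused whole. The fingers move at their own pace and stop on an object; "force" is the grip in N (left out, the last holds). Time passes only in rows, so rows that do not move let the fingers close. It gives the time, the measured TCP pose, the force and the opening at its end, in the units of the state.
- monitor.observe(): the state, without advancing time (a new reading comes with each control period).
- vision.snapshot(name): name is "scene" or "top" or "wrist"; returns (picture, depth): 420x560x3 uint8, red, green, blue; 420x560 float32, m along the optical axis (not along the pixel's ray), 0 where there is no reading.
- vision.camera_model(name): a dict with "vertical_fov" (degrees; the focal length in pixels is half the picture's height over the tangent of half this angle, whatever the lens; pixels are square), "cx", "cy" (the principal point, pixels), "dist" ([k1, k2, p1, p2, k3] as OpenCV has them; the pictures are not rectified), "R" (3x3) and "t" (3): a world point X has camera coordinates R X + t. Camera axes: x right, y down, z forward; pixel columns grow to the right and rows downward; lengths in m; the calibration is good to about 2 mm. A picture is of the moment at which its call begins: read the wrist's pose just before it. camera_model takes no time and is no camera call; for the wrist camera it gives the pose at the moment of the call.
- bot.finish_job(): hands the job in, once; it reports no verdict.
The state is a dict: "t": time; "joint_positions": joint angles; "joint_vel": joint speeds; "joint_efforts": joint torques, N m; "ee_pos": TCP position; "eef_rot": TCP orientation; "ft_force": force on the tool from outside, world axes, zero at the start; "torque": the same for the moment, N m; "width": finger opening in m.
Only numpy, scipy, OpenCV 4.12 (cv2) and the standard library are available. Lean on these libraries where they do the work, as an engineer would, in place of code of your own. Each camera call takes 0.05 s, during which the arm holds its last target.

## Working session

There is one attempt and no reset: what is moved stays moved. The work goes in short steps, Python scripts to look and compute and a tool call to move; the robot and the scene stay as the last step left them, time stands still between calls to the robot, and variables do not carry over. Pictures are saved under pics/ and viewed, and the job is handed in when it is done.

Besides the shell and the picture viewer there is one more tool, called after "Call:" as name(argument=value, ...) on one line, values as JSON. arm_command: Moves the arm, as the interface text tells. Its arguments: {"type":"object","properties":{"increments":{"type":"array"},"force":{"type":"number"}},"required":["increments"]}

```bash
mkdir -p pics; ls
python3 - <<'E'
from station import monitor, vision, bot
import cv2, numpy as np
s=monitor.observe()
print({k:np.round(v,4) for k,v in s.items()})
for n in ["scene","top","wrist"]:
    m=vision.camera_model(n)
    im,d=vision.snapshot(n)
    cv2.imwrite(f"pics/{n}0.png",im[:,:,::-1]); np.savez(f"pics/{n}0.npz",im=im,d=d,**m)
    print(n,m)
E
```

```text
pics
{'t': np.float64(0.0), 'joint_positions': array([-1.2302,  0.4119, -0.0127,  1.5971,  0.0056,  1.1343, -0.0822]), 'joint_vel': array([-0.001 , -0.0015, -0.    , -0.0011,  0.001 ,  0.0001,  0.0013]), 'joint_efforts': array([-0.00000e+00, -5.87935e+01,  6.41700e-01, -2.91065e+01,
       -5.38000e-02,  1.85000e-02,  2.00000e-04]), 'ee_pos': array([0.2483, 0.573 , 0.2358]), 'eef_rot': array([-6.375e-01, -3.076e+00,  2.500e-03]), 'ft_force': array([ 0.6794, -0.7015,  0.0882]), 'torque': array([0.0062, 0.0077, 0.0062]), 'width': np.float64(0.0878)}
scene {'vertical_fov': 53.93820692328435, 'cx': 277.834146155821, 'cy': 211.01088601704066, 'dist': array([-0.10052306,  0.        ,  0.        ,  0.        ,  0.        ]), 'R': array([[ 0.61717888,  0.78660259,  0.0186173 ],
       [ 0.43724523, -0.32320488, -0.83925873],
       [-0.65414588,  0.52611309, -0.54341346]]), 't': array([-0.12999485, -0.21147622,  1.37313418])}
top {'vertical_fov': 51.20017015921702, 'cx': 277.93218788645606, 'cy': 206.30652710049563, 'dist': array([-0.06078008,  0.        ,  0.        ,  0.        ,  0.        ]), 'R': array([[ 0.01451682, -0.99975936,  0.01644648],
       [-0.98717585, -0.01694536, -0.1587347 ],
       [ 0.15897519, -0.01393125, -0.98718428]]), 't': array([-0.25251747,  0.53172224,  0.94972826])}
wrist {'vertical_fov': 60.509817084992754, 'cx': 282.21819124051956, 'cy': 204.7626193438363, 'dist': array([-0.0534696,  0.       ,  0.       ,  0.       ,  0.       ]), 'R': array([[ 0.39711505,  0.91776696, -0.00185516],
       [ 0.88275647, -0.38141155,  0.27434693],
       [ 0.25107897, -0.11058494, -0.96162899]]), 't': array([-0.62340334, -0.03571406,  0.39050167])}
```

View pics/scene0.png

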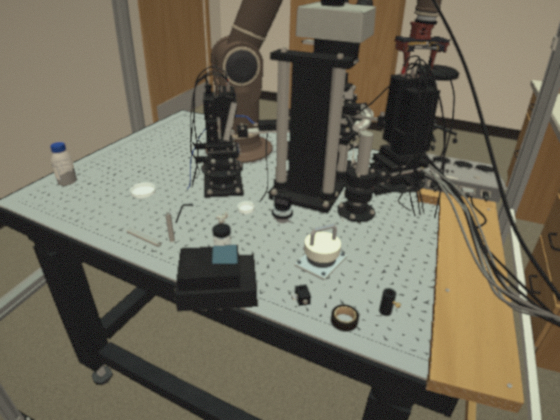

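View pics/top0.png

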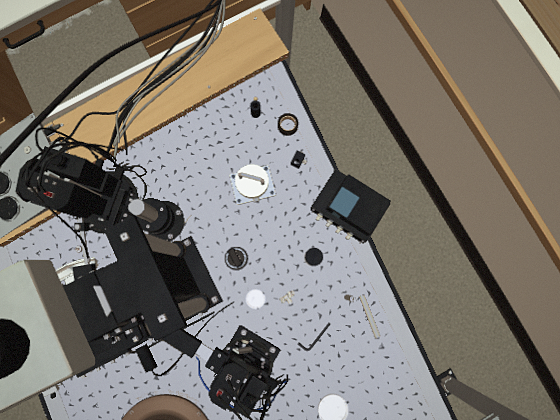

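View pics/wrist0.png

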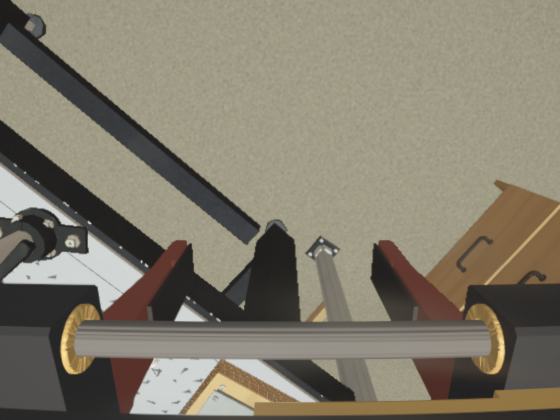

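```bash
cat > h.py <<'E'
import cv2, numpy as np
def load(n):
    z=np.load(n); return dict(z)
def K(m):
    f=210/np.tan(np.radians(float(m["vertical_fov"]))/2)
    return np.array([[f,0,float(m["cx"])],[0,f,float(m["cy"])],[0,0,1]])
def ray(m,uv):
    p=cv2.undistortPoints(np.float64(uv).reshape(-1,1,2),K(m),m["dist"]).reshape(-1,2)
    return np.c_[p,np.ones(len(p))]
def deproj(m,uv,d):
    return (ray(m,uv)*np.asarray(d).reshape(-1,1)-m["t"])@m["R"]
def plane(m,uv,z):
    r=ray(m,uv)@m["R"]; c=-m["R"].T@m["t"]
    return c+r*((z-c[2])/r[:,2])[:,None]
def proj(m,X):
    return cv2.projectPoints(np.float64(X).reshape(-1,1,3),cv2.Rodrigues(m["R"])[0],m["t"],K(m),m["dist"])[0].reshape(-1,2)
def cloud(m):
    v,u=np.mgrid[:420,:560]; d=m["d"]; 
    P=deproj(m,np.c_[u.ravel(),v.ravel()],d.ravel()); P[d.ravel()==0]=np.nan
    return P.reshape(420,560,3)
E
python3 - <<'E'
from h import *
m=load("pics/top0.npz"); P=cloud(m)
for n,(u,v) in dict(cover=(246,187),handle=(252,178),lamp=(236,258),can=(313,257),petri=(255,299),base=(165,410),arm=(20,300),gantry=(180,280),scr=(350,205)).items(): print(n,P[v,u].round(3))
im=m["im"][:,:,::-1]
cv2.imwrite("pics/topc.png",cv2.resize(im[140:340,180:400],None,fx=3.5,fy=3,interpolation=3))
Z=np.nan_to_num(P[:,:,2]); cv2.imwrite("pics/topz.png",cv2.applyColorMap(np.uint8(np.clip(Z/0.5*255,0,255)),cv2.COLORMAP_JET))
m=load("pics/scene0.npz");cv2.imwrite("pics/scenec.png",cv2.resize(m["im"][190:330,180:380,::-1],None,fx=4,fy=4,interpolation=3))
E
```

```text
cover [ 0.577 -0.171  0.054]
handle [ 0.589 -0.186  0.093]
lamp [ 0.417 -0.154  0.067]
can [ 0.422 -0.323  0.052]
petri [ 0.327 -0.196  0.012]
base [ 0.082 -0.003  0.017]
arm [0.341 0.09  0.463]
gantry [ 0.368 -0.058  0.184]
scr [ 0.535 -0.401  0.084]
```

View pics/topc.png

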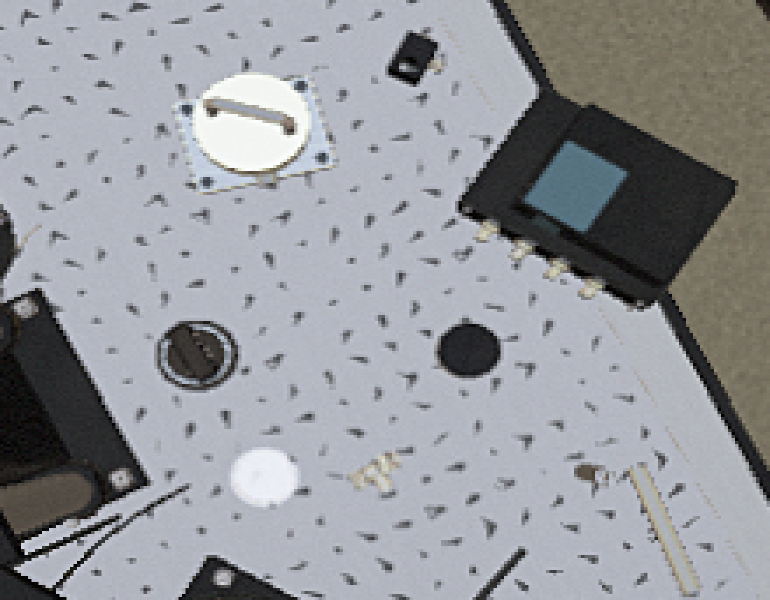

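View pics/topz.png

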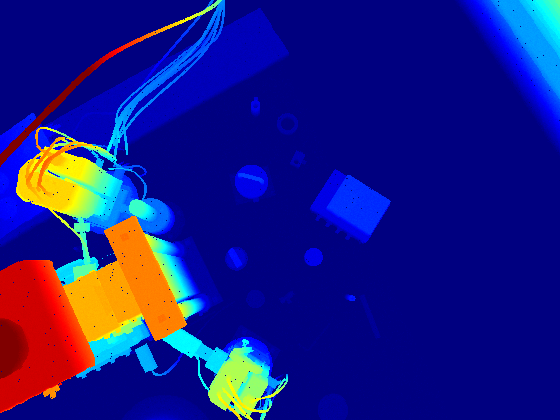

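View pics/scenec.png

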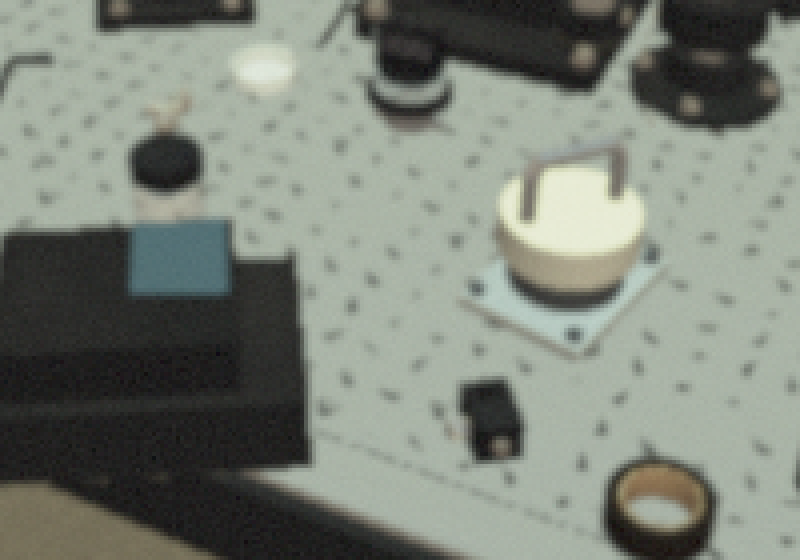

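Run:
```python
from h import *
H={}
G=np.full((24,32),-1.0) # x 0..1.2 by 5cm ; y .9..-.7
for n in ["top","scene"]:
    P=cloud(load(f"pics/{n}0.npz")).reshape(-1,3); P=P[~np.isnan(P[:,0])]
    i=np.floor((P[:,0]+.2)/.05).astype(int); j=np.floor((.9-P[:,1])/.05).astype(int)
    k=(i>=0)&(i<24)&(j>=0)&(j<32)&(P[:,2]<1.3)
    np.maximum.at(G,(i[k],j[k]),P[k,2])
print("cols y from .9; rows x from -.2 up")
print("      "+" ".join(f"{(.875-.05*j)*100:3.0f}" for j in range(32)))
for i in range(23,-1,-1): print(f"{-.175+.05*i:6.2f}"," ".join(f"{g*100:3.0f}" if g>-.5 else "  ." for g in G[i]))
```

```text
cols y from .9; rows x from -.2 up
       88  82  78  72  68  62  57  52  48  42  38  32  27  22  17  12   7   2  -3  -8 -12 -18 -23 -28 -33 -38 -43 -48 -53 -58 -62 -68
  0.98   .   . -46   .   .   .   .   .   .   .   .   .   .   .   .  -7  -6  -6  11  13  22   3   3   3   .   .   .   .   .   .   .   .
  0.93   .   . -42 -44   .   .   .   .   .   .   .   .   .   .  -6  -6  -6   8  10  13  25   3   3   3   .   .   .   .   .   .   .   .
  0.88 -38 -39 -41   .   .   .   .   .   .   .   .   .  -6  -6  -6   3   6   8  12  30  27   3   3   0   .   .   .   .   .   .   .   .
  0.82 -34   .   .   .   .   .   .   .   .   .  -7  -6  -6  -6   3   4   6  13  34  34   3   4   1   0   0   .   .   .   .   .   .   .
  0.78 -34   .   .   .   .   .   .   .  -7  -7  -6  -7   3   4   4   5  13  13  39  35   1   6   5   2   0   .   .   .   .   .   .   .
  0.73   .   .   .   .   .   .   .  40  38  -7   7   8   8   4   3  15  15  44  43   0   1   1   2   2   1   0   .   .   .   .   .   .
  0.68   .   .   .   .   .   .   .  46  43   7   7   8   8   6   3  16  17  49  44   1   1   1   1   3   3   0   .   .   
[... 1608 characters left out ...]
2   2   1   0   0   0   0
  0.03   .   .   .   .   .   .   .   .   .   .   .   .  -0  -0  -0   1   3  46  44  34   .   0   0   0   0   0   0   0   0   0   0   0
 -0.02   .   .   .   .   .   .   .   .   .   .   .   .   .  -0   0   1   1   .  37  32   1   0   0   0   0   0   0   0   0   0   0   0
 -0.07   .   .   .   .   .   .   .   .   .   .   .   .   .   .   .   0   .  35  35  29   0   0   0   0   0   0   0   0  12   9   0   0
 -0.12   .   .   .   .   .   .   .   .   .   .   .   .   .   .   .   .   .   .   0   0   0   0   0   0   0   0   0   0  12   9   0   0
 -0.17   .   .   .   .   .   .   .   .   .   .   .   .   .   .   .   .   .   .   0   0   0   0   0   0   0   0   0   0  -0   0  -0  -0
```

Run:
```python
from h import *
P=cloud(load("pics/top0.npz")); 
a=P[:300,:120]; b=a[(a[...,2]>.42)]
for s in sorted(b.round(2).tolist())[::60]: print(s)
P=cloud(load("pics/scene0.npz")); print("scene top rows")
for v in (1,20,40,80):
  for u in range(280,480,8): print(v,u,P[v,u].round(2)) if P[v,u,0]<1.2 and P[v,u,0]>-.3 and P[v,u,2]<1.5 else 0
print(-load("pics/top0.npz")["R"].T@load("pics/top0.npz")["t"])
```

```text
[0.34, 0.06, 0.42]
[0.34, 0.07, 0.46]
[0.34, 0.11, 0.46]
[0.35, 0.06, 0.44]
[0.35, 0.07, 0.44]
[0.35, 0.07, 0.46]
[0.35, 0.08, 0.46]
[0.35, 0.09, 0.46]
[0.35, 0.1, 0.46]
[0.35, 0.11, 0.46]
[0.36, 0.07, 0.43]
[0.36, 0.07, 0.44]
[0.36, 0.07, 0.46]
[0.36, 0.08, 0.46]
[0.36, 0.09, 0.46]
[0.36, 0.1, 0.46]
[0.36, 0.11, 0.46]
[0.37, 0.07, 0.43]
[0.37, 0.08, 0.42]
[0.37, 0.08, 0.46]
[0.37, 0.09, 0.46]
[0.37, 0.1, 0.46]
[0.37, 0.11, 0.46]
[0.37, 0.12, 0.46]
[0.38, 0.08, 0.43]
[0.38, 0.08, 0.46]
[0.38, 0.09, 0.46]
[0.38, 0.1, 0.46]
[0.38, 0.11, 0.46]
[0.39, 0.08, 0.44]
[0.39, 0.09, 0.44]
[0.39, 0.09, 0.46]
[0.48, 0.03, 0.62]
[0.49, 0.03, 0.62]
[0.5, 0.03, 0.61]
[0.51, 0.03, 0.6]
[0.51, 0.03, 0.61]
[0.52, 0.03, 0.6]
[0.53, 0.02, 0.59]
[0.54, 0.02, 0.58]
[0.55, 0.02, 0.58]
[0.56, 0.02, 0.57]
[0.57, 0.02, 0.56]
[0.58, 0.01, 0.56]
[0.6, 0.01, 0.53]
[0.61, 0.01, 0.53]
[0.63, 0.01, 0.5]
[0.64, 0.01, 0.5]
[0.66, 0.01, 0.48]
[0.69, 0.0, 0.44]
scene top rows
1 280 [0.1  0.09 0.46]
1 320 [0.27 0.08 0.47]
1 328 [0.3  0.08 0.47]
1 336 [0.31 0.09 0.48]
1 344 [0.31 0.11 0.47]
1 360 [0.26 0.23 0.47]
1 368 [0
[... 477 characters left out ...]
.32 0.08 0.39]
40 344 [0.36 0.07 0.39]
40 352 [0.38 0.08 0.4 ]
40 360 [0.39 0.09 0.4 ]
40 400 [0.22 0.48 0.34]
40 408 [0.25 0.49 0.34]
40 416 [0.25 0.53 0.34]
40 424 [0.27 0.56 0.34]
40 432 [0.28 0.59 0.34]
40 440 [0.29 0.61 0.34]
40 448 [0.31 0.63 0.34]
40 456 [0.68 0.01 0.45]
80 280 [ 0.32 -0.09  0.31]
80 288 [ 0.33 -0.07  0.31]
80 296 [ 0.35 -0.07  0.32]
80 304 [ 0.37 -0.06  0.32]
80 312 [ 0.39 -0.05  0.32]
80 320 [ 0.4  -0.04  0.32]
80 328 [ 0.42 -0.03  0.32]
80 336 [ 0.44 -0.02  0.33]
80 344 [0.32 0.13 0.28]
80 392 [0.5  0.1  0.32]
80 400 [0.52 0.09 0.33]
80 408 [0.53 0.11 0.33]
80 416 [0.54 0.13 0.33]
80 424 [0.57 0.12 0.34]
80 432 [0.55 0.17 0.33]
[ 0.37758587 -0.23021558  1.02611261]
```

```bash
cat >> h.py <<'E'
def toolR(s): return cv2.Rodrigues(np.float64(s["eef_rot"]))[0]
E
python3 - <<'E'
from h import *
from station import monitor,vision
s=monitor.observe(); print(toolR(s).round(3))
m=vision.camera_model("wrist"); print(-m["R"].T@m["t"])
E
```

```text
[[-0.918  0.397 -0.   ]
 [ 0.397  0.918 -0.001]
 [-0.    -0.001 -1.   ]]
[0.18105609 0.60173591 0.38426883]
```

Call:
arm_command(increments=[[[1, 0, 0, -6, 0], [1, 0, 0, -6, 0], [1, 0, 0, -6, 0], [1, 0, 0, -6, 0], [1, 0, 0, -6, 0], [1, 0, 0, -6, 0], [1, 0, 0, -6, 0], [1, 0, 0, -6, 0], [1, 0, 0, -6, 0]]])

```text
t: 1.27
ee_pos: [0.2311, 0.5337, 0.6561]
eef_rot: [0.628, 3.037, 0.234]
ft_force: [-1.0, 0.6, 0.1]
width: 0.0877
```

Run:
```python
from h import *
from station import monitor,vision
s=monitor.observe(); print(toolR(s).round(3)); print(s["joint_positions"].round(2))
m=vision.camera_model("wrist"); print(-m["R"].T@m["t"])
im,d=vision.snapshot("wrist"); np.savez("pics/wrist1.npz",im=im,d=d,**m)
cv2.imwrite("pics/wrist1.png",im[:,:,::-1])
```

```text
[[-0.918  0.392  0.061]
 [ 0.397  0.907  0.14 ]
 [-0.     0.153 -0.988]]
[-1.55  0.22  0.43  0.93 -0.1   1.85 -0.  ]
[0.15474916 0.54124339 0.80263479]
```

View pics/wrist1.png

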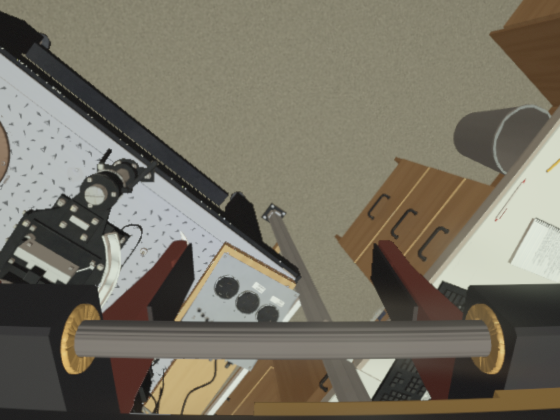

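Run:
```python
from h import *
m=load("pics/top0.npz");P=cloud(m)
cv2.imwrite("pics/c.png",cv2.resize(m["im"][120:420,:220,::-1],None,fx=2.6,fy=2,interpolation=3))
for v in range(262,420,12): print(v,[tuple((P[v,u]*100).round(0).astype(int)) for u in (1,8,16,30,60,85) if not np.isnan(P[v,u,0])])
print("cable")
for v in range(150,172,2): print(v,[tuple((P[v,u]*100).round(1)) for u in (0,2,4,8,12) if P[v,u,2]>.4])
```

```text
262 [(np.int64(40), np.int64(41), np.int64(0)), (np.int64(40), np.int64(39), np.int64(0)), (np.int64(39), np.int64(10), np.int64(46)), (np.int64(39), np.int64(9), np.int64(45)), (np.int64(40), np.int64(26), np.int64(0)), (np.int64(40), np.int64(12), np.int64(21))]
274 [(np.int64(37), np.int64(12), np.int64(46)), (np.int64(37), np.int64(11), np.int64(46)), (np.int64(37), np.int64(10), np.int64(46)), (np.int64(37), np.int64(8), np.int64(46)), (np.int64(37), np.int64(18), np.int64(17)), (np.int64(38), np.int64(10), np.int64(23))]
286 [(np.int64(36), np.int64(12), np.int64(46)), (np.int64(36), np.int64(11), np.int64(46)), (np.int64(36), np.int64(10), np.int64(46)), (np.int64(36), np.int64(8), np.int64(46)), (np.int64(36), np.int64(7), np.int64(40)), (np.int64(36), np.int64(5), np.int64(35))]
298 [(np.int64(34), np.int64(12), np.int64(46)), (np.int64(34), np.int64(11), np.int64(46)), (np.int64(34), np.int64(10), np.int64(46)), (np.int64(34), np.int64(8), np.int64(46)), (np.int64(34), np.int64(6), np.int64(42)), (np.int64(34), np.int64(5), np.int64(35))]
310 [(np.int64(33), np.int64(11), n
[... 3357 characters left out ...]
, (np.float64(48.9), np.float64(3.3), np.float64(61.7)), (np.float64(49.0), np.float64(3.2), np.float64(61.2))]
158 [(np.float64(48.6), np.float64(3.4), np.float64(62.1)), (np.float64(48.6), np.float64(3.3), np.float64(62.0)), (np.float64(48.6), np.float64(3.2), np.float64(61.8))]
160 [(np.float64(48.4), np.float64(3.4), np.float64(62.1)), (np.float64(48.5), np.float64(3.4), np.float64(61.7)), (np.float64(48.5), np.float64(3.2), np.float64(61.7))]
162 [(np.float64(48.2), np.float64(3.4), np.float64(62.0)), (np.float64(48.2), np.float64(3.3), np.float64(61.8))]
164 [(np.float64(48.0), np.float64(3.4), np.float64(62.0))]
166 [(np.float64(47.9), np.float64(3.6), np.float64(61.7))]
168 []
170 []
```

View pics/c.png

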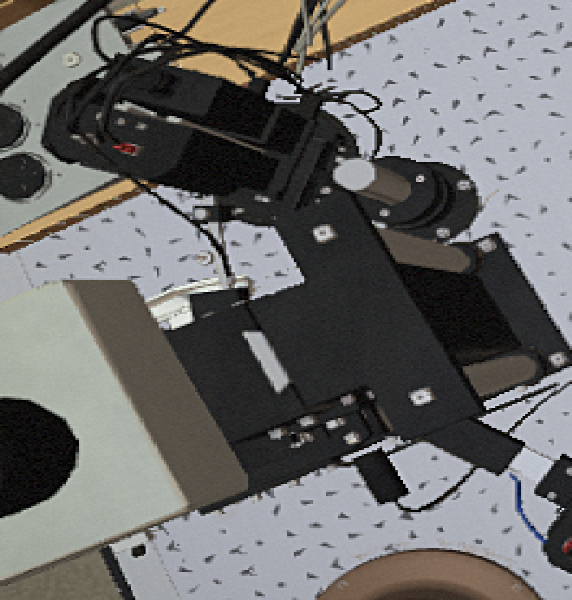

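Call:
arm_command(increments=[[[1, 0, 0, 5, 0], [1, 0, 0, 5, 0], [1, 0, 0, 0, 0]]])

```text
t: 1.7
ee_pos: [0.2374, 0.5465, 0.5607]
eef_rot: [0.628, 3.036, 0.25]
ft_force: [-0.1, -0.7, 0.8]
width: 0.0877
```

Run:
```python
from h import *
from station import monitor,vision
s=monitor.observe(); print(s["ee_pos"].round(3),toolR(s).round(3)); print(s["joint_positions"].round(3))
x=np.array([.69,.635,.605,.575,.55,.515,.495,.482]);z=np.array([.44,.50,.53,.56,.58,.60,.615,.62])
m=load("pics/top0.npz");P=cloud(m)[:175,:110]
Q=P[(P[...,2]>.43)]; Q=Q[Q[:,0]>.47]
c=np.polyfit(Q[:,0],Q[:,2],2);print(c,-c[1]/2/c[0],np.polyval(c,-c[1]/2/c[0]), np.polyval(c,[.4,.35,.3])); c3=np.polyfit(Q[:,0],Q[:,2],3);print(np.polyval(c3,[.45,.4,.35,.3]),np.polyval(np.polyfit(Q[:,0],Q[:,1],2),[.45,.4,.35,.3]))
```

```text
[0.237 0.546 0.561] [[-0.918  0.392  0.063]
 [ 0.397  0.906  0.15 ]
 [ 0.002  0.163 -0.987]]
[-1.573  0.173  0.413  1.21  -0.069  1.608 -0.017]
[-1.29669076  0.6667168   0.60040377] 0.25708396426900904 0.6861048656746175 [0.65961997 0.67491003 0.68371664]
[0.63518582 0.65059519 0.65430895 0.64487109] [0.04469655 0.06307808 0.08525517 0.1112278 ]
```

Call:
arm_command(increments=[[[1, 0, -5.5, 2, 0], [1, 0, -5.5, 2, 0], [1, 0, -5.5, 2, 0], [1, 0, -5.5, 2, 0], [1, 0, -5, 0, 0]]])

```text
t: 2.33
ee_pos: [0.1496, 0.3445, 0.4502]
eef_rot: [0.618, 3.038, 0.263]
ft_force: [0.1, 0.2, 0.5]
width: 0.0876
```

```bash
cat > st.py <<'E'
from h import *
from station import monitor,vision
s=monitor.observe(); R=toolR(s); print(round(s["t"],2),s["ee_pos"].round(3),"tz",R[:,2].round(3),"ty",R[:,1].round(3),"j",s["joint_positions"].round(2),"F",s["ft_force"].round(1))
E
python3 st.py
```

```text
2.33 [0.15  0.344 0.45 ] tz [ 0.063  0.159 -0.985] ty [0.385 0.907 0.171] j [-1.47 -0.28  0.11  1.86  0.06  1.39 -0.19] F [0.1 0.2 0.5]
```

Call:
arm_command(increments=[[[1, 0, -4, 0, 0], [1, 0, -4, 0, 0]]])

```text
t: 2.58
ee_pos: [0.1444, 0.3272, 0.4493]
eef_rot: [0.62, 3.04, 0.257]
ft_force: [0.1, -0.6, 0.7]
width: 0.0877
```

```bash
python3 st.py
```

```text
2.58 [0.144 0.327 0.449] tz [ 0.061  0.156 -0.986] ty [0.386 0.907 0.167] j [-1.04 -0.29 -0.19  1.87 -0.05  1.39 -0.05] F [ 0.1 -0.6  0.7]
```

Call:
arm_command(increments=[[[1, 0, -6, 0, 0], [1, 0, -6, 0, 0], [1, 0, -6, 0, 0], [1, 0, -6, 0, 0]]])

```text
t: 3.08
ee_pos: [0.1283, 0.2901, 0.4]
eef_rot: [-0.596, -3.043, -0.108]
ft_force: [0.3, 0.2, 0.5]
width: 0.0878
```

```bash
python3 st.py
```

```text
3.08 [0.128 0.29  0.4  ] tz [-0.025  0.075 -0.997] ty [0.378 0.924 0.06 ] j [-0.63 -0.29 -0.44  1.96 -0.19  1.4   0.15] F [0.3 0.2 0.5]
```

Call:
arm_command(increments=[[[1, -2.5, -5.5, 0, 0], [1, -2.5, -5.5, 0, 0]]])

```text
t: 3.32
ee_pos: [0.1377, 0.2631, 0.3839]
eef_rot: [-0.581, -3.021, -0.055]
ft_force: [-0.4, 0.4, 0.2]
width: 0.0875
```

```bash
python3 st.py
```

```text
3.33 [0.138 0.263 0.384] tz [-0.057  0.047 -0.997] ty [0.372 0.928 0.023] j [-0.65 -0.29 -0.37  2.   -0.18  1.41  0.21] F [-0.4  0.4  0.2]
```

Call:
arm_command(increments=[[[1, 0, 4.5, -4, 0], [1, 0, 4.5, -4.2, 0], [1, 0, 4.5, -4.2, 0], [1, 0, 4.5, -4.2, 0], [1, 0, 4.5, -4.2, 0], [1, 0, 4.5, -4.2, 0]]])

```text
t: 4.08
ee_pos: [0.2426, 0.4764, 0.6061]
eef_rot: [-0.586, -3.014, -0.082]
ft_force: [0.6, 0.3, -1.5]
width: 0.0881
```

```bash
python3 st.py
```

```text
4.08 [0.243 0.476 0.606] tz [-0.058  0.065 -0.996] ty [0.376 0.926 0.039] j [-0.96  0.19 -0.24  1.07 -0.04  1.85 -0.02] F [ 0.6  0.3 -1.5]
```

Call:
arm_command(increments=[[[1, -6, 0.5, -1.5, 0.1], [1, -6, 0.5, -1.5, 0.1], [1, -6, 0.5, -1.5, 0.1], [1, -6, 0.5, -1.5, 0.1], [1, -6, 0.5, -1.5, 0.1]]])

```text
t: 4.7
ee_pos: [0.4964, 0.3312, 0.6127]
eef_rot: [-1.314, -2.785, -0.179]
ft_force: [1.3, 0.5, -1.2]
width: 0.0879
```

```bash
python3 st.py
```

```text
4.7 [0.496 0.331 0.613] tz [-0.002  0.129 -0.992] ty [0.772 0.631 0.081] j [-0.61  0.28 -0.    0.93 -0.11  1.85  0.05] F [ 1.3  0.5 -1.2]
```

Call:
arm_command(increments=[[[1, -6, -0.3, -1, 0.11], [1, -6, -0.3, -1, 0.11], [1, -6, -0.3, -1, 0.11], [1, -6, -0.3, -1, 0.11]]])

```text
t: 5.2
ee_pos: [0.6029, 0.1104, 0.6066]
eef_rot: [-1.907, -2.411, -0.218]
ft_force: [0.2, -0.0, -0.6]
width: 0.0878
```

```bash
python3 st.py
```

```text
5.2 [0.603 0.11  0.607] tz [ 0.04   0.148 -0.988] ty [0.972 0.225 0.073] j [-0.13  0.32 -0.08  0.9  -0.12  1.85 -0.01] F [ 0.2 -0.  -0.6]
```

Call:
arm_command(increments=[[[0.2, 0, 5, -1, 0.1], [0.2, -2, 3, -2, 0.1], [0.2, -2, 1, -2, 0]]])

```text
t: 5.58
ee_pos: [0.6763, 0.0707, 0.6171]
eef_rot: [-2.181, -2.199, -0.31]
ft_force: [-1.0, -0.3, 0.2]
width: 0.0613
```

```bash
python3 st.py
```

```text
5.58 [0.676 0.071 0.617] tz [ 0.119  0.161 -0.98 ] ty [ 0.993 -0.001  0.12 ] j [-0.08  0.43 -0.04  0.72 -0.13  1.85 -0.16] F [-1.  -0.3  0.2]
```

Call:
arm_command(increments=[[[0.2, -6, 0, -1, 0], [0.2, -6, 0, -1, 0], [0.2, -6, 0, -1, 0], [0.2, -6, 0, 0, 0]]])

```text
t: 6.08
ee_pos: [0.6735, -0.173, 0.6002]
eef_rot: [2.193, 2.221, 0.358]
ft_force: [0.7, 0.5, 0.5]
width: 0.0217
```

```bash
python3 st.py
```

```text
6.08 [ 0.674 -0.173  0.6  ] tz [ 0.159  0.161 -0.974] ty [ 0.987 -0.     0.161] j [ 0.34  0.47 -0.13  0.69 -0.14  1.85  0.19] F [0.7 0.5 0.5]
```

Call:
arm_command(increments=[[[0.2, -2.5, -5.4, -0.4, 0], [0.2, -2.5, -5.4, -0.4, 0], [0.2, -2.5, -5.4, -0.4, 0], [0.2, -2.5, -5.4, -0.4, 0], [0.2, -2.5, -5.4, -0.4, 0], [0.2, -2.5, -5.4, -0.4, 0], [0.2, -2.5, -5.4, -0.4, 0], [0.2, -2.5, -5.4, -0.4, 0], [0.2, -2.5, -5.4, -0.4, 0], [0.2, -2.5, -5.4, -0.4, 0]]])

```text
t: 7.32
ee_pos: [0.1264, -0.4415, 0.5238]
eef_rot: [2.189, 2.208, 0.35]
ft_force: [0.3, -0.9, 0.1]
width: 0.0174
```

```bash
python3 st.py
```

```text
7.33 [ 0.126 -0.441  0.524] tz [ 0.166  0.149 -0.975] ty [ 0.986 -0.004  0.167] j [ 1.12  0.08  0.24  1.4  -0.22  1.78  1.33] F [ 0.3 -0.9  0.1]
```

Call:
arm_command(increments=[[[0.2, 1, 1, -6, 0], [0.2, 1, 1, -6, 0], [0.2, 1, 1, -6, 0], [0.2, 1, 1, -6, 0]]])

```text
t: 7.82
ee_pos: [0.1374, -0.4405, 0.5755]
eef_rot: [2.186, 2.189, 0.308]
ft_force: [-0.0, -0.3, -2.1]
width: 0.0177
```

```bash
python3 st.py
```

```text
7.83 [ 0.137 -0.44   0.575] tz [ 0.162  0.116 -0.98 ] ty [ 0.987 -0.008  0.163] j [ 1.96  0.15 -0.78  1.23 -0.1   1.85  1.16] F [-0.  -0.3 -2.1]
```

Call:
arm_command(increments=[[[0.2, 0.5, 0.5, -6.2, 0], [0.2, 0.5, 0.5, -6.2, 0], [0.2, 0.5, 0.5, -6.2, 0], [0.2, 0.5, 0.5, -6.2, 0], [0.2, 0.5, 0.5, -6.2, 0]]])

```text
t: 8.45
ee_pos: [0.1322, -0.4566, 0.7039]
eef_rot: [2.078, 1.94, 0.16]
ft_force: [29.3, 24.2, 6.0]
width: 0.0177
```

```bash
python3 st.py
```

```text
8.45 [ 0.132 -0.457  0.704] tz [ 0.278 -0.136 -0.951] ty [ 0.957 -0.048  0.287] j [ 2.49  0.21 -1.47  1.    0.03  1.85  1.  ] F [29.3 24.2  6. ]
```

```bash
python3 - <<'E'
from h import *
from station import monitor,vision
for n in ("scene",):
    im,d=vision.snapshot(n); cv2.imwrite("pics/s2.png",im[:,:,::-1])
E
python3 st.py
```

```text
8.5 [ 0.127 -0.464  0.702] tz [ 0.281 -0.135 -0.95 ] ty [ 0.955 -0.061  0.292] j [ 2.47  0.23 -1.46  1.    0.05  1.85  0.99] F [-9.5 -5.1 -1.7]
```

View pics/s2.png

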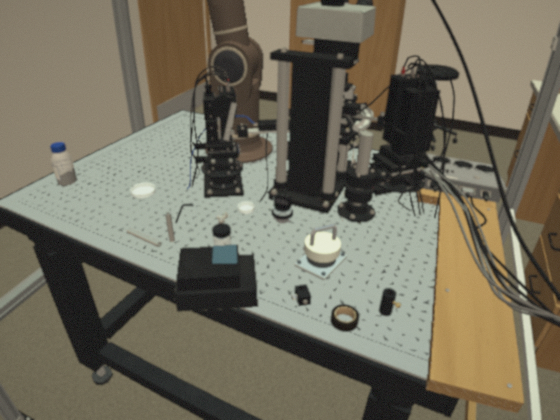

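Call:
arm_command(increments=[[[0.2, 4.8, 1.9, 2.8, 0], [0.2, 4.8, 1.9, 2.8, 0], [0.2, 4.8, 1.9, 2.8, 0], [0.2, 4.8, 1.9, 2.8, 0], [0.2, 4.8, 1.9, 2.8, 0], [0.2, 4.8, 1.9, 2.8, 0], [0.2, 4.8, 1.9, 2.8, 0]]])

```text
t: 9.38
ee_pos: [0.2322, -0.2884, 0.6258]
eef_rot: [2.071, 1.959, 0.166]
ft_force: [-0.4, 0.5, 0.3]
width: 0.0172
```

```bash
python3 st.py
```

```text
9.38 [ 0.232 -0.288  0.626] tz [ 0.276 -0.127 -0.953] ty [ 0.958 -0.037  0.283] j [ 1.77 -0.29 -0.53  1.47 -0.37  1.7   1.09] F [-0.4  0.5  0.3]
```

Call:
arm_command(increments=[[[0.2, 4.3, 3.4, 2.8, 0], [0.2, 4.3, 3.4, 2.8, 0], [0.2, 4.3, 3.4, 2.8, 0], [0.2, 2.2, -5.3, -1.6, 0], [0.2, 2.2, -5.3, -1.6, 0], [0.2, 2.2, -5.3, -1.6, 0]]])

```text
t: 10.12
ee_pos: [0.249, -0.1994, 0.5308]
eef_rot: [2.21, 2.129, 0.07]
ft_force: [-0.1, -0.5, -0.2]
width: 0.0176
```

```bash
python3 st.py
```

```text
10.12 [ 0.249 -0.199  0.531] tz [ 0.083 -0.02  -0.996] ty [ 0.996 -0.036  0.083] j [ 1.16 -0.29 -0.39  1.67 -0.16  1.67  0.72] F [-0.1 -0.5 -0.2]
```

Call:
arm_command(increments=[[[0.2, 1.0, -5.9, 0, 0]]])

```text
t: 10.25
ee_pos: [0.2234, -0.1978, 0.5027]
eef_rot: [2.257, 2.181, 0.044]
ft_force: [0.2, -0.3, -0.4]
width: 0.0176
```

```bash
python3 st.py
```

```text
10.25 [ 0.223 -0.198  0.503] tz [ 0.022  0.018 -1.   ] ty [ 0.999 -0.034  0.021] j [ 1.22 -0.29 -0.41  1.73 -0.15  1.68  0.77] F [ 0.2 -0.3 -0.4]
```

Call:
arm_command(increments=[[[1, 0, 5.6, 1.6, 0], [1, 0, 5.6, 1.6, 0], [1, 0, 5.6, 1.6, 0], [1, 0, 5.6, 1.6, 0], [1, 0, 5.6, 1.6, 0]]])

```text
t: 10.88
ee_pos: [0.5077, -0.215, 0.4334]
eef_rot: [2.276, 2.153, 0.04]
ft_force: [-0.0, -0.7, 0.8]
width: 0.0639
```

```bash
python3 st.py
cat > snap.py <<'E'
import sys; from h import *
from station import monitor,vision
k=sys.argv[1]
for n in sys.argv[2:]:
    m=vision.camera_model(n); im,d=vision.snapshot(n); np.savez(f"pics/{n}{k}.npz",im=im,d=d,**m); cv2.imwrite(f"pics/{n}{k}.png",im[:,:,::-1])
E
python3 snap.py 3 wrist
```

```text
10.88 [ 0.508 -0.215  0.433] tz [ 0.024  0.012 -1.   ] ty [ 0.998 -0.056  0.024] j [ 0.95  0.26 -0.8   1.43  0.17  1.51  0.1 ] F [-0.  -0.7  0.8]
```

View pics/wrist3.png

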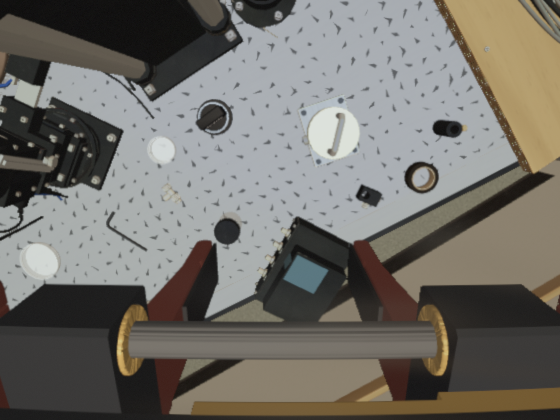

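Run:
```python
from h import *
m=load("pics/wrist3.npz"); P=cloud(m)
im=m["im"][:,:,::-1]
cv2.imwrite("pics/a.png",cv2.resize(im[85:180,285:385],None,fx=6,fy=6,interpolation=2))
cv2.imwrite("pics/b.png",cv2.resize(im[90:150,180:250],None,fx=9,fy=9,interpolation=2))
def mask(c,r,z0,z1): return (np.hypot(P[...,0]-c[0],P[...,1]-c[1])<r)&(P[...,2]>z0)&(P[...,2]<z1)
for nm,c,r,z0,z1 in [("covertop",(.58,-.18),.07,.045,.062),("handle",(.58,-.18),.06,.075,.11),("plate",(.58,-.18),.075,.004,.014),("lampbar",(.417,-.155),.05,.06,.09),("flange",(.417,-.155),.05,.015,.032),("body",(.417,-.155),.05,.033,.045),("can",(.42,-.32),.05,.045,.07)]:
    k=mask(c,r,z0,z1); q=P[k]
    if len(q)<8: print(nm,len(q)); continue
    uv=np.argwhere(k)[:,::-1]
    rect=cv2.minAreaRect(np.float32(q[:,:2]*1000)); (cc,rr)=cv2.minEnclosingCircle(np.float32(q[:,:2]*1000))
    w,v=np.linalg.eigh(np.cov(q[:,:2].T)); a=np.degrees(np.arctan2(v[1,1],v[0,1]))
    print(nm,len(q),"mean",q.mean(0).round(4),"rect",np.round(rect[0],1),np.round(rect[1],1),round(rect[2],1),"circ",np.round(cc,1),round(rr,1),"ax",a.round(1))
```

```text
covertop 1764 mean [ 0.5934 -0.183   0.0532] rect [ 594.7 -183.9] [73.5 73.8] 88.0 circ [ 594.9 -184.4] 37.6 ax 164.2
handle 291 mean [ 0.5945 -0.1833  0.0909] rect [ 595.3 -183.9] [58.5 10.1] 75.9 circ [ 594.3 -183.6] 29.3 ax 76.0
plate 877 mean [ 0.5849 -0.1734  0.0085] rect [ 594.8 -184. ] [75.3 95.2] 15.0 circ [ 594.3 -183.7] 59.5 ax 92.5
lampbar 372 mean [ 0.4207 -0.1522  0.0686] rect [ 419.9 -152.4] [42.4 16.5] 31.8 circ [ 420.  -152.5] 21.5 ax -148.7
flange 261 mean [ 0.4279 -0.1507  0.0253] rect [ 421.1 -151.6] [50.9 53.4] 25.3 circ [ 419.9 -152.1] 27.1 ax 102.8
body 400 mean [ 0.4215 -0.1523  0.0379] rect [ 421.  -151.5] [41.8 44.9] 24.7 circ [ 419.6 -152.2] 22.8 ax 121.0
can 530 mean [ 0.4259 -0.3247  0.0529] rect [ 425.6 -325.5] [39.1 39.5] 58.4 circ [ 425.5 -326. ] 20.4 ax 63.5
```

View pics/a.png

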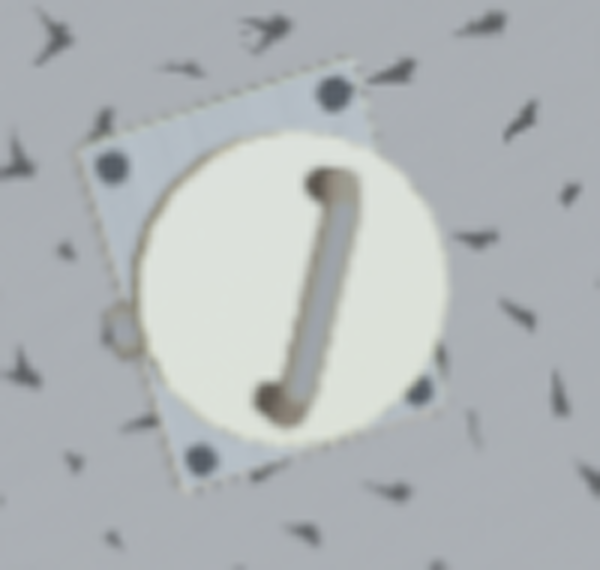

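View pics/b.png

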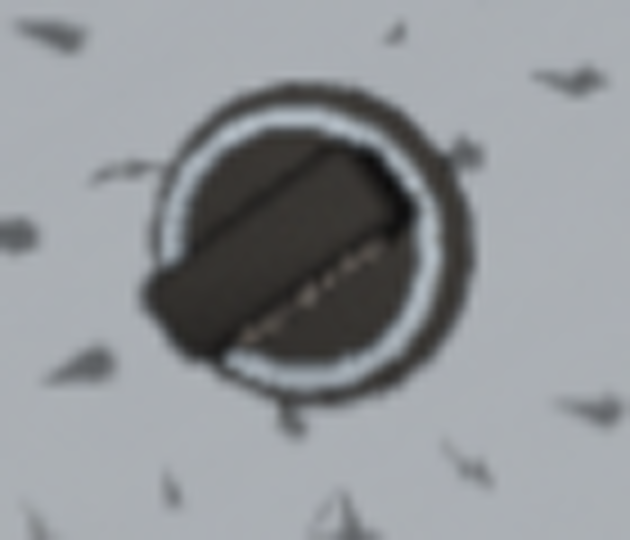

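```bash
cat > go.py <<'E'
# go.py x y z [yaw_deg of ty]: tool-frame shift (cm) after the roll, roll needed
import sys; from h import *
from station import monitor
s=monitor.observe(); R=toolR(s); p=s["ee_pos"]
yaw=np.degrees(np.arctan2(R[1,1],R[0,1]))
T=np.array([float(v) for v in sys.argv[1:4]]); roll=0
if len(sys.argv)>4: roll=-np.radians((float(sys.argv[4])-yaw+90)%180-90)
R2=R@cv2.Rodrigues(np.array([0,0,roll]))[0]
d=R2.T@(T-p)*100
print(f"t {s['t']:.2f} p {p.round(4)} yaw {yaw:.2f} tilt {R[:2,2].round(4)} w {s['width']:.4f} F {s['ft_force'].round(1)} roll {roll:.3f} shift {d.round(2)} n {np.linalg.norm(d):.1f} j {s['joint_positions'].round(2)}")
E
python3 go.py .595 -.184 .20 -14; python3 go.py .595 -.184 .085 -14
python3 - <<'E'
from h import *
P=cloud(load("pics/wrist3.npz"))
k=(np.hypot(P[...,0]-.505,P[...,1]+.255)<.1)&(P[...,2]>.02); q=P[k]; 
for a in q[::max(1,len(q)//25)]: print(a.round(3),round(np.hypot(a[0]-.505,a[1]+.255),3))
E
```

```text
t 10.93 p [ 0.5126 -0.2148  0.4276] yaw -3.11 tilt [0.0215 0.0198] w 0.0681 F [-1.4 -0.3 -3.5] roll 0.190 shift [ 4.42  6.88 22.99] n 24.4 j [ 0.95  0.28 -0.81  1.42  0.18  1.51  0.1 ]
t 10.93 p [ 0.5126 -0.2148  0.4276] yaw -3.11 tilt [0.0215 0.0198] w 0.0681 F [-1.4 -0.3 -3.5] roll 0.190 shift [ 4.14  6.7  34.48] n 35.4 j [ 0.95  0.28 -0.81  1.42  0.18  1.51  0.1 ]
[ 0.56  -0.172  0.035] 0.1
[ 0.547 -0.208  0.447] 0.063
[ 0.461 -0.182  0.505] 0.085
[ 0.549 -0.186  0.511] 0.081
[ 0.545 -0.186  0.513] 0.08
[ 0.471 -0.182  0.515] 0.081
[ 0.542 -0.212  0.478] 0.057
[ 0.56  -0.187  0.522] 0.087
[ 0.536 -0.191  0.515] 0.072
[ 0.488 -0.188  0.516] 0.069
[ 0.556 -0.188  0.525] 0.084
[ 0.513 -0.191  0.517] 0.065
[ 0.47  -0.185  0.523] 0.078
[ 0.538 -0.194  0.519] 0.069
[ 0.492 -0.192  0.518] 0.064
[ 0.56  -0.194  0.525] 0.082
[ 0.462 -0.19   0.522] 0.078
[ 0.467 -0.193  0.522] 0.073
[ 0.475 -0.206  0.509] 0.058
[ 0.545 -0.2    0.524] 0.068
[ 0.46  -0.196  0.523] 0.074
[ 0.542 -0.201  0.527] 0.066
[ 0.548 -0.201  0.529] 0.07
[ 0.526 -0.201  0.527] 0.058
[ 0.497 -0.194  0.533] 0.062
[ 0.555 -0.197  0.537] 0.076
```

Call:
arm_command(increments=[[[0.7, 0, 0, 4, 0.188], [0.7, 1.1, 1.8, 5, 0], [0.7, 1.1, 1.8, 5, 0], [0.7, 1.1, 1.7, 5, 0], [0.7, 1.0, 1.7, 4, 0], [0.7, 0, 0, 0, 0], [0.7, 0, 0, 0, 0]]])

```text
t: 11.8
ee_pos: [0.6008, -0.1946, 0.1963]
eef_rot: [-2.486, -1.91, -0.044]
ft_force: [1.0, -0.2, 1.1]
width: 0.0614
```

```bash
python3 go.py .595 -.184 .085 -14; python3 snap.py 4 wrist;  python3 go.py .595 -.184 .085 -14
```

```text
t 11.80 p [ 0.6008 -0.1946  0.1963] yaw -14.94 tilt [0.0184 0.0219] w 0.0614 F [ 1.  -0.2  1.1] roll -0.016 shift [ 0.6  -0.96 11.14] n 11.2 j [ 0.73  0.55 -0.7   1.6   0.36  1.11 -0.31]
t 11.85 p [ 0.6007 -0.1947  0.1963] yaw -14.95 tilt [0.0186 0.0215] w 0.0610 F [0.  0.  0.3] roll -0.017 shift [ 0.62 -0.95 11.14] n 11.2 j [ 0.73  0.55 -0.7   1.6   0.36  1.11 -0.31]
```

View pics/wrist4.png

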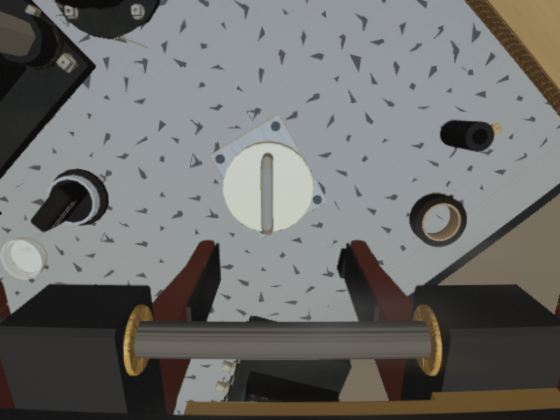

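```bash
cat > meas.py <<'E'
import sys; from h import *
def run(f):
    P=cloud(load(f))
    for nm,c,r,z0,z1 in [("handle",(.595,-.184),.06,.075,.11),("plate",(.595,-.184),.075,.004,.014),("lampbar",(.42,-.152),.05,.06,.09)]:
        k=(np.hypot(P[...,0]-c[0],P[...,1]-c[1])<r)&(P[...,2]>z0)&(P[...,2]<z1); q=P[k]
        if len(q)<20: continue
        rect=cv2.minAreaRect(np.float32(q[:,:2]*1000)); print(nm,len(q),q.mean(0).round(4),np.round(rect[0],1),np.round(rect[1],1),round(rect[2],1))
run(sys.argv[1])
E
python3 meas.py pics/wrist4.npz
```

```text
handle 924 [ 0.5961 -0.1809  0.0914] [ 595.1 -183.6] [60.1  8.8] 75.5
plate 1930 [ 0.5971 -0.1596  0.0084] [ 595.2 -184. ] [76.2 96.3] 15.0
lampbar 1095 [ 0.423  -0.1515  0.068 ] [ 420.5 -151.8] [42.9 16.8] 31.7
```

Consistent. Descend to the handle, fix offsets, and close.

Call:
arm_command(increments=[[[0.7, 0.3, -0.5, 4, -0.017], [0.7, 0.3, -0.5, 4, 0], [0.7, 0, 0, 2, 0], [0.7, 0, 0, 0, 0], [0.7, 0, 0, 0, 0]]])

```text
t: 12.48
ee_pos: [0.5985, -0.1901, 0.105]
eef_rot: [2.474, 1.921, 0.053]
ft_force: [0.6, 0.1, 0.7]
width: 0.0614
```

```bash
python3 go.py .595 -.184 .085 -14.3
```

```text
t 12.47 p [ 0.5985 -0.1901  0.105 ] yaw -14.34 tilt [0.032  0.0136] w 0.0614 F [0.6 0.1 0.7] roll -0.001 shift [ 0.46 -0.54  1.99] n 2.1 j [ 0.7   0.63 -0.66  1.71  0.44  0.93 -0.37]
```

Call:
arm_command(increments=[[[0.7, 0.5, -0.6, 2, 0], [0.7, 0, 0, 0, 0], [0.7, 0, 0, 0, 0]]])

```text
t: 12.85
ee_pos: [0.5976, -0.185, 0.0897]
eef_rot: [2.47, 1.916, 0.058]
ft_force: [-0.2, -0.1, 0.4]
width: 0.0617
```

```bash
python3 go.py .595 -.184 .085 -14.3
```

```text
t 12.85 p [ 0.5976 -0.185   0.0897] yaw -14.43 tilt [0.0388 0.0108] w 0.0617 F [-0.2 -0.1  0.4] roll -0.002 shift [ 0.02 -0.29  0.46] n 0.5 j [ 0.69  0.64 -0.65  1.73  0.46  0.89 -0.4 ]
```

Call:
arm_command(increments=[[[0.7, 0, -0.4, 0.7, 0], [0, 0, 0, 0, 0], [0, 0, 0, 0, 0], [0, 0, 0, 0, 0], [0, 0, 0, 0, 0]]], force=25)

```text
t: 13.48
ee_pos: [0.5948, -0.1846, 0.084]
eef_rot: [2.469, 1.913, 0.06]
ft_force: [-0.0, 0.3, 0.6]
width: 0.0249
```

```bash
python3 go.py .595 -.184 .085 -14.3
```

```text
t 13.47 p [ 0.5948 -0.1846  0.084 ] yaw -14.47 tilt [0.041  0.0098] w 0.0249 F [-0.   0.3  0.6] roll -0.003 shift [ 0.07  0.   -0.1 ] n 0.1 j [ 0.69  0.64 -0.64  1.74  0.47  0.87 -0.4 ]
```

Call:
arm_command(increments=[[[0, 0, 0, 0, 0], [0, 0, 0, 0, 0], [0, 0, 0, -1, 0], [0, 0, 0, -1.5, 0], [0, 0, 0, -1.5, 0], [0, 0, 0, -1, 0]]])

```text
t: 14.22
ee_pos: [0.5925, -0.1849, 0.1372]
eef_rot: [2.469, 1.914, 0.06]
ft_force: [-0.2, 0.1, -1.1]
width: 0.008
```

```bash
python3 go.py .505 -.255 .125
```

```text
Traceback (most recent call last):
  File "go.py", line 8, in <module>
    R2=R@cv2.Rodrigues(np.array([0,0,roll]))[0]
         ~~~~~~~~~~~~~^^^^^^^^^^^^^^^^^^^^^^
cv2.error: OpenCV(4.12.0) /io/opencv/modules/calib3d/src/calibration_base.cpp:151: error: (-210:Unsupported format or combination of formats) The matrices must have 32f or 64f data type in function 'Rodrigues'
```

```bash
sed -i 's/np.array(\[0,0,roll\])/np.array([0.,0.,roll])/' go.py; python3 go.py .505 -.255 .137; python3 go.py .505 -.255 .055
```

```text
t 14.22 p [ 0.5925 -0.1849  0.1372] yaw -14.45 tilt [0.0404 0.0101] w 0.0080 F [-0.2  0.1 -1.1] roll 0.000 shift [-8.96 -6.72 -0.4 ] n 11.2 j [ 0.72  0.58 -0.68  1.71  0.41  0.96 -0.36]
t 14.22 p [ 0.5925 -0.1849  0.1372] yaw -14.45 tilt [0.0404 0.0101] w 0.0080 F [-0.2  0.1 -1.1] roll 0.000 shift [-9.12 -7.02  7.79] n 13.9 j [ 0.72  0.58 -0.68  1.71  0.41  0.96 -0.36]
```

Call:
arm_command(increments=[[[0, -3, -2.3, 0, 0], [0, -3, -2.3, 0, 0], [0, -3, -2.3, 0, 0], [0, 0, 0, 2.5, 0], [0, 0, 0, 2.5, 0], [0, 0, 0, 1.5, 0], [0, 0, 0, 0, 0]]])

```text
t: 15.1
ee_pos: [0.5058, -0.2582, 0.0723]
eef_rot: [2.464, 1.908, 0.063]
ft_force: [0.8, 0.3, -1.2]
width: 0.0081
```

```bash
python3 go.py .505 -.255 .055
```

```text
t 15.10 p [ 0.5058 -0.2582  0.0723] yaw -14.52 tilt [0.0474 0.0052] w 0.0081 F [ 0.8  0.3 -1.2] roll 0.000 shift [ 0.26 -0.23  1.73] n 1.8 j [ 0.88  0.58 -0.65  1.89  0.46  0.78 -0.25]
```

Call:
arm_command(increments=[[[0, 0, 0, 1.2, 0], [0, 0, 0, 0.6, 0], [0, 0, 0, 0.3, 0], [0, 0, 0, 0, 0]]])

```text
t: 15.6
ee_pos: [0.5069, -0.2583, 0.0542]
eef_rot: [2.462, 1.907, 0.059]
ft_force: [-0.8, -0.4, -1.5]
width: 0.0081
```

```bash
python3 go.py .505 -.255 .055
```

```text
t 15.60 p [ 0.5069 -0.2583  0.0542] yaw -14.48 tilt [0.0463 0.0016] w 0.0081 F [-0.8 -0.4 -1.5] roll 0.000 shift [ 0.27 -0.26 -0.08] n 0.4 j [ 0.87  0.6  -0.62  1.9   0.49  0.75 -0.28]
```

Call:
arm_command(increments=[[[0, 0, 0, 0.3, 0], [0, 0, 0, 0.2, 0]]])

```text
t: 15.85
ee_pos: [0.507, -0.2588, 0.0533]
eef_rot: [2.46, 1.905, 0.053]
ft_force: [-11.6, 3.3, 27.6]
width: 0.0084
```

Call:
arm_command(increments=[[[0.35, 0, 0, -0.1, 0], [0.35, 0, 0, 0, 0], [0.35, 0, 0, 0, 0], [0.35, 0, 0, -1, 0], [0.35, 0, 0, -3, 0], [0.5, 0, 0, -5, 0], [0.8, 0, 0, -5, 0]]])

```text
t: 16.73
ee_pos: [0.4994, -0.2572, 0.1954]
eef_rot: [2.464, 1.911, 0.052]
ft_force: [0.5, -0.3, 0.3]
width: 0.047
```

```bash
python3 go.py .42 -.152 .2 -58.3; python3 snap.py 5 scene wrist top; python3 meas.py pics/wrist5.npz
```

```text
t 16.73 p [ 0.4994 -0.2572  0.1954] yaw -14.40 tilt [0.0407 0.0025] w 0.0470 F [ 0.5 -0.3  0.3] roll 0.766 shift [ -1.21 -13.11  -0.75] n 13.2 j [ 0.97  0.42 -0.74  1.79  0.32  1.01 -0.14]
plate 3692 [ 0.5868 -0.1806  0.0085] [ 592.  -184.8] [81.6 96.6] 15.1
lampbar 1347 [ 0.4216 -0.1522  0.0683] [ 420.1 -152.1] [43.  17.2] 32.3
```

View pics/scene5.png

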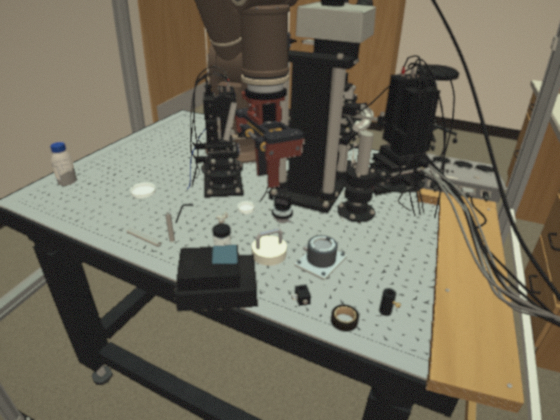

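View pics/wrist5.png

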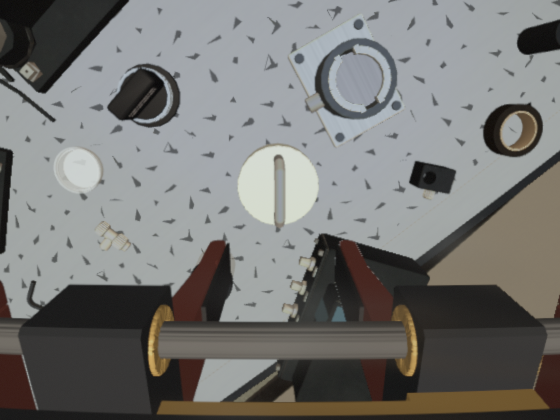

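Run:
```python
from h import *
ps=[]
for f in ("wrist3","top0","scene0","top5"):
    P=cloud(load(f"pics/{f}.npz")).reshape(-1,3); 
    if f=="wrist3": P=P[P[:,2]<.40]
    ps.append(P)
P=np.concatenate(ps[:3]); P=P[~np.isnan(P[:,0])]
k=(np.hypot(P[:,0]-.42,P[:,1]+.152)<.2)&(P[:,2]>.075)&(P[:,2]<.6); P=P[k]
c=np.array([.42,-.152])
for name,a in (("ty-58",np.radians(-58.3)),("ins ty15",None)):
    if a is None: break
    ty=np.array([np.cos(a),np.sin(a)]); tx=np.array([-ty[1],ty[0]])
    d=P[:,:2]-c; y=d@ty; x=d@tx
    for z0,z1 in ((.075,.12),(.12,.2),(.2,.3),(.3,.42)):
        q=(P[:,2]>z0)&(P[:,2]<z1)
        i=np.argsort(np.hypot(d[q,0],d[q,1]))[:1]
        print(z0,"nearest",P[q][i].round(3), "in box|x|<.06,|y|<.12:",P[q][(abs(x[q])<.06)&(abs(y[q])<.12)].round(3)[:3].tolist(), "camside+",((x[q]>0)&(x[q]<.13)&(abs(y[q])<.07)).sum(),"camside-",((x[q]<0)&(x[q]>-.13)&(abs(y[q])<.07)).sum())
# rim
P=cloud(load("pics/wrist5.npz")); k=(np.hypot(P[...,0]-.595,P[...,1]+.184)<.05)&(P[...,2]>.045)&(P[...,2]<.056); q=P[k]
(cc,rr)=cv2.minEnclosingCircle(np.float32(q[:,:2]*1000)); print("rim",cc,rr,q[:,2].mean())
k=(np.hypot(P[...,0]-.595,P[...,1]+.184)<.03)&(P[...,2]>.03)&(P[...,2]<.045); q=P[k]
(cc,rr)=cv2.minEnclosingCircle(np.float32(q[:,:2]*1000));rect=cv2.minAreaRect(np.float32(q[:,:2]*1000)); print("seat",cc,rr,q[:,2].mean(),rect)
k=(np.hypot(P[...,0]-.505,P[...,1]+.257)<.05)&(P[...,2]>.015)&(P[...,2]<.03); q=P[k]
(cc,rr)=cv2.minEnclosingCircle(np.float32(q[:,:2]*1000)); A=np.c_[q[:,:2],np.ones(len(q))]; print("cover",cc,rr,q[:,2].mean(),np.linalg.lstsq(A,q[:,2],rcond=None)[0][:2])
im=load("pics/wrist5.npz")["im"][20:150,280:420,::-1]; cv2.imwrite("pics/p5.png",cv2.resize(im,None,fx=4.5,fy=4.5,interpolation=2))
```

```text
0.075 nearest [[ 0.375 -0.061  0.108]] in box|x|<.06,|y|<.12: [[0.416, -0.034, 0.117], [0.417, -0.033, 0.114], [0.415, -0.035, 0.119]] camside+ 0 camside- 0
0.12 nearest [[ 0.372 -0.062  0.167]] in box|x|<.06,|y|<.12: [[0.413, -0.035, 0.2], [0.414, -0.035, 0.198], [0.414, -0.034, 0.195]] camside+ 0 camside- 0
0.2 nearest [[ 0.373 -0.061  0.203]] in box|x|<.06,|y|<.12: [[0.369, -0.058, 0.299], [0.369, -0.058, 0.298], [0.369, -0.057, 0.297]] camside+ 0 camside- 0
0.3 nearest [[ 0.368 -0.081  0.361]] in box|x|<.06,|y|<.12: [[0.366, -0.076, 0.373], [0.367, -0.077, 0.373], [0.367, -0.077, 0.373]] camside+ 0 camside- 0
rim (594.5218505859375, -184.13729858398438) 32.106231689453125 0.04937350549119836
seat (595.5137329101562, -184.05477905273438) 24.572237014770508 0.042158504578711425 ((597.3790283203125, -183.31044006347656), (42.11455535888672, 40.351776123046875), 62.217994689941406)
cover (508.79425048828125, -258.3514404296875) 37.95170211791992 0.024121699188049437 [-0.00061374 -0.00509857]
```

View pics/p5.png

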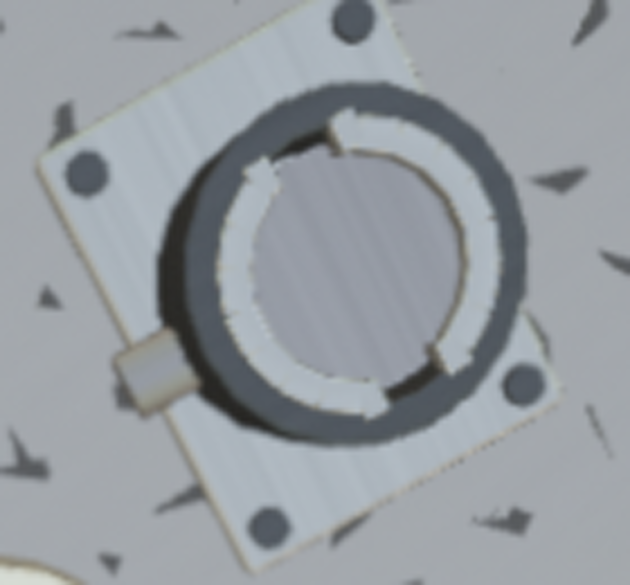

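Call:
arm_command(increments=[[[1, 0, 0, 0, 0.188], [1, 0, 0, 0, 0.188], [1, 0, 0, 0, 0.188], [1, 0, 0, 0, 0.188], [1, 0, 0, 0, 0]]])

```text
t: 17.5
ee_pos: [0.4977, -0.2574, 0.1916]
eef_rot: [3.009, 0.872, 0.059]
ft_force: [0.2, 0.0, -0.3]
width: 0.0879
```

```bash
python3 go.py .4305 -.169 .1 -58.3
```

```text
t 17.50 p [ 0.4977 -0.2574  0.1916] yaw -57.68 tilt [0.0382 0.0023] w 0.0879 F [ 0.2  0.  -0.3] roll 0.011 shift [ -1.37 -11.22   8.92] n 14.4 j [ 0.85  0.39 -0.57  1.81  0.23  0.98 -0.82]
```

Call:
arm_command(increments=[[[1, -0.5, -4, 0.5, 0.011], [1, -0.5, -4, 1.5, 0], [1, -0.4, -3, 3, 0], [1, 0, 0, 3, 0], [1, 0, 0, 0, 0], [1, 0, 0, 0, 0]]])

```text
t: 18.25
ee_pos: [0.427, -0.1683, 0.1052]
eef_rot: [3.005, 0.896, 0.055]
ft_force: [-0.5, -0.3, 0.4]
width: 0.0879
```

```bash
python3 go.py .4205 -.152 .058 -58.3; python3 snap.py 6 wrist; python3 meas.py pics/wrist6.npz
```

```text
t 18.25 p [ 0.427  -0.1683  0.1052] yaw -56.81 tilt [0.0351 0.0046] w 0.0879 F [-0.5 -0.3  0.4] roll 0.026 shift [ 0.15 -1.8   4.7 ] n 5.0 j [ 0.78  0.35 -0.59  2.12  0.28  0.71 -0.98]
plate 4413 [ 0.5688 -0.1824  0.0085] [ 573.4 -189.4] [43.4 97. ] 12.4
lampbar 2123 [ 0.4221 -0.1511  0.0685] [ 420.7 -151.8] [41.7 15.9] 31.1
```

View pics/wrist6.png

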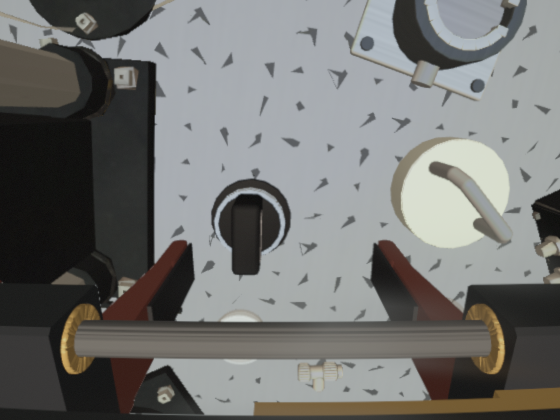

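Call:
arm_command(increments=[[[1, 0.1, -0.3, 2, 0.026], [1, 0.1, -0.8, 1, 0], [1, 0, -0.7, 1, 0], [1, 0, 0, 0, 0]]])

```text
t: 18.8
ee_pos: [0.4225, -0.1525, 0.0666]
eef_rot: [3.013, 0.857, 0.061]
ft_force: [0.4, -0.3, -1.1]
width: 0.0878
```

```bash
python3 go.py .4205 -.152 .058 -58.4
```

```text
t 18.80 p [ 0.4225 -0.1525  0.0666] yaw -58.26 tilt [0.0398 0.0022] w 0.0878 F [ 0.4 -0.3 -1.1] roll 0.002 shift [-0.18 -0.17  0.85] n 0.9 j [ 0.71  0.4  -0.55  2.17  0.34  0.61 -1.1 ]
```

Call:
arm_command(increments=[[[1, -0.1, -0.2, 0.9, 0], [1, 0, 0, 0, 0], [0, 0, 0, 0, 0], [0, 0, 0, 0, 0], [0, 0, 0, 0, 0], [0, 0, 0, 0, 0], [0, 0, 0, 0, 0]]], force=45)

```text
t: 19.68
ee_pos: [0.4219, -0.152, 0.058]
eef_rot: [3.011, 0.857, 0.063]
ft_force: [0.7, 0.1, -0.3]
width: 0.0412
```

```bash
python3 go.py .4205 -.152 .058 -58.4
```

```text
t 19.68 p [ 0.4219 -0.152   0.058 ] yaw -58.26 tilt [0.0417 0.0012] w 0.0412 F [ 0.7  0.1 -0.3] roll 0.002 shift [-0.12 -0.07 -0.  ] n 0.1 j [ 0.69  0.41 -0.54  2.18  0.36  0.59 -1.12]
```

Call:
arm_command(increments=[[[0, 0, 0, 0, 0], [0, 0, 0, 0, 0], [0, 0, 0, 0, 0], [0, 0, 0, 0, 0]]])

```text
t: 20.18
ee_pos: [0.4217, -0.1515, 0.0582]
eef_rot: [3.011, 0.857, 0.063]
ft_force: [0.3, 0.5, 0.4]
width: 0.0156
```

```bash
python3 go.py .4205 -.152 .058 -58.4
```

```text
t 20.18 p [ 0.4217 -0.1515  0.0582] yaw -58.25 tilt [0.0412 0.0014] w 0.0156 F [0.3 0.5 0.4] roll 0.003 shift [-0.13 -0.02  0.01] n 0.1 j [ 0.69  0.41 -0.54  2.18  0.36  0.59 -1.12]
```

Call:
arm_command(increments=[[[0, 0, 0.3, -2, 0], [0, 0, 1, -3, 0], [0, 0, 2, -4, 0], [0, 0, 2, -2, 0]]])

```text
t: 20.68
ee_pos: [0.4437, -0.1964, 0.1701]
eef_rot: [3.014, 0.863, 0.057]
ft_force: [0.2, 0.4, -1.9]
width: 0.0159
```

```bash
python3 go.py .595 -.184 .155
```

```text
t 20.68 p [ 0.4437 -0.1964  0.1701] yaw -58.07 tilt [0.0365 0.0038] w 0.0159 F [ 0.2  0.4 -1.9] roll 0.000 shift [13.44  6.92  2.07] n 15.3 j [ 0.85  0.29 -0.62  2.    0.2   0.88 -0.88]
```

Held (about 0.9 N of weight). Move over the port, then rotate.

Call:
arm_command(increments=[[[0, 4.5, 2.3, 0.3, 0], [0, 4.5, 2.3, 0.3, 0], [0, 4.4, 2.3, 0.3, 0], [0, 0, 0, 0, -0.18], [0, 0, 0, 0, -0.18], [0, 0, 0, 0, -0.18], [0, 0, 0, 0, -0.18], [0, 0, 0, 0, -0.18], [0, 0, 0, 0, -0.18], [0, 0, 0, 0, -0.18], [0, 0, 0, 0, 0]]])

```text
t: 22.05
ee_pos: [0.5981, -0.1893, 0.1636]
eef_rot: [1.875, 2.487, 0.034]
ft_force: [-0.8, 0.6, -1.1]
width: 0.0157
```

```bash
python3 go.py .5948 -.184 .155 15; python3 snap.py 7 wrist scene
```

```text
t 22.05 p [ 0.5981 -0.1893  0.1636] yaw 15.97 tilt [0.0343 0.0012] w 0.0157 F [-0.8  0.6 -1.1] roll 0.017 shift [ 0.6  -0.21  0.85] n 1.1 j [ 0.82  0.62 -0.86  1.66  0.52  1.07  0.09]
```

View pics/wrist7.png

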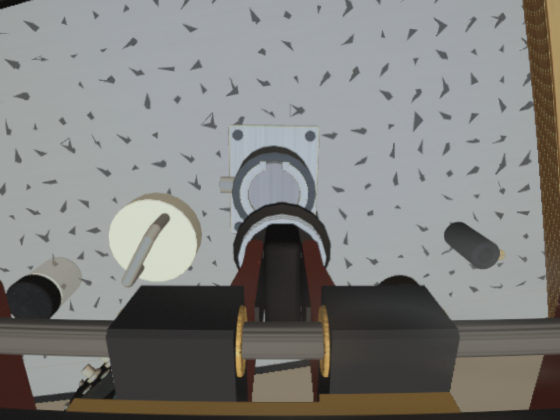

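View pics/scene7.png

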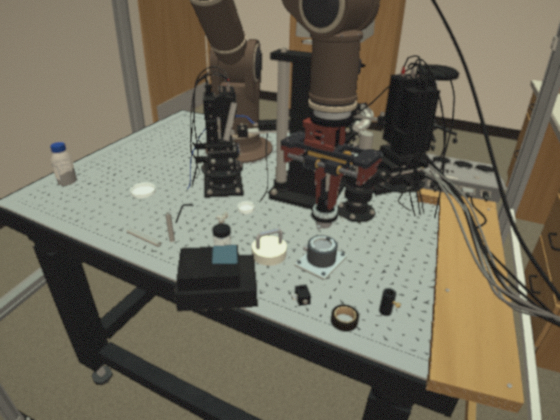

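```bash
cat > foot.py <<'E'
from h import *
from station import monitor
s=monitor.observe(); R=toolR(s); p=s["ee_pos"]
Rg=cv2.Rodrigues(np.array([3.011,.857,.063]))[0]; pg=np.array([.4217,-.1515,.0582])
foot=np.array([.4205,-.152,0.0]); off=Rg.T@(foot-pg); up=Rg.T@np.array([0,0,1.]); lx=Rg.T@np.array([np.cos(np.radians(31.6)),np.sin(np.radians(31.6)),0])
off[1]=-up[1]*.0582 # gripped: centred on the jaws at pad height
for nm,o,u in (("rigid",off,up),("padaligned",np.array([off[0],0,off[2]]),np.array([up[0],0,up[2]]))):
    f=p+R@o; d=np.array([.5948,-.184])-f[:2]; x=R@lx
    print(nm,"t",round(s["t"],2),"foot",f.round(4),"tilt",(R@u)[:2].round(3),"lampyaw",round(np.degrees(np.arctan2(x[1],x[0]))%180,1),"need tool cm",(R.T@np.r_[d,0]*100).round(2))
print("TCP",p.round(4),"F",s["ft_force"].round(1),"T",s["torque"].round(2),"w",round(float(s["width"]),4),"tilt",R[:2,2].round(3))
E
python3 foot.py
python3 - <<'E'
from h import *
P=cloud(load("pics/wrist7.npz"))
k=(np.hypot(P[...,0]-.595,P[...,1]+.184)<.06)&(P[...,2]>.11)&(P[...,2]<.2); k[290:]=False
q=P[k]; h,e=np.histogram(q[:,2],bins=np.arange(.11,.2,.004)); print(list(zip(e.round(3),h)))
k=(np.hypot(P[...,0]-.595,P[...,1]+.184)<.05)&(P[...,2]>.045)&(P[...,2]<.056);q=P[k];print("rim",len(q),q[:,:2].min(0),q[:,:2].max(0))
k=(np.hypot(P[...,0]-.595,P[...,1]+.184)<.075)&(P[...,2]>.004)&(P[...,2]<.014);q=P[k]; print("plate",cv2.minAreaRect(np.float32(q[:,:2]*1000)))
E
```

```text
rigid t 22.15 foot [ 0.5999 -0.1928  0.1057] tilt [-0.024  0.039] lampyaw 105.6 need tool cm [ 0.98 -0.25 -0.02]
padaligned t 22.15 foot [ 0.6011 -0.1924  0.1058] tilt [-0.044  0.034] lampyaw 105.6 need tool cm [ 0.98 -0.37 -0.02]
TCP [ 0.5981 -0.1892  0.1638] F [ 0.3 -0.1 -1.6] T [-0.05  0.05  0.04] w 0.0161 tilt [0.035 0.001]
[(np.float64(0.11), np.int64(0)), (np.float64(0.114), np.int64(0)), (np.float64(0.118), np.int64(0)), (np.float64(0.122), np.int64(40)), (np.float64(0.126), np.int64(795)), (np.float64(0.13), np.int64(766)), (np.float64(0.134), np.int64(163)), (np.float64(0.138), np.int64(478)), (np.float64(0.142), np.int64(494)), (np.float64(0.146), np.int64(85)), (np.float64(0.15), np.int64(173)), (np.float64(0.154), np.int64(204)), (np.float64(0.158), np.int64(230)), (np.float64(0.162), np.int64(226)), (np.float64(0.166), np.int64(271)), (np.float64(0.17), np.int64(1099)), (np.float64(0.174), np.int64(1092)), (np.float64(0.178), np.int64(255)), (np.float64(0.182), np.int64(245)), (np.float64(0.186), np.int64(288)), (np.float64(0.19), np.int64(324)), (np.float64(0.194), np.int64(177))]
rim 2291 [ 0.5633803  -0.20970244] [ 0.62648439 -0.15180815]
plate ((594.8414916992188, -182.9464874267578), (76.25028991699219, 94.74568176269531), 15.057609558105469)
```

Run:
```python
from h import *
P=cloud(load("pics/wrist7.npz"))
im=load("pics/wrist7.npz")["im"][190:300,215:345,::-1]; cv2.imwrite("pics/l7.png",cv2.resize(im,None,fx=5,fy=5,interpolation=2))
v,u=np.mgrid[:420,:560]
for nm,z0,z1 in (("flange",.122,.1375),("body",.1375,.148)):
    k=(np.hypot(P[...,0]-.595,P[...,1]+.184)<.06)&(P[...,2]>z0)&(P[...,2]<z1)&(v<290); q=P[k]
    for it in range(4):
        A=np.c_[q[:,:2]-[.598,-.19],np.ones(len(q))]; c=np.linalg.lstsq(A,q[:,2],rcond=None)[0]; r=q[:,2]-A@c; q=q[abs(r)<max(.001,2*r.std())]
    print(nm,len(q),c.round(4),"rms",r.std().round(4),"up tilt",(-c[:2]).round(3), cv2.minEnclosingCircle(np.float32(q[:,:2]*1000)), q[:,:2].min(0).round(4),q[:,:2].max(0).round(4))
```

```text
flange 1344 [ 0.0374 -0.0378  0.1305] rms 0.0006 up tilt [-0.037  0.038] ((601.4481811523438, -193.54940795898438), 26.92624282836914) [ 0.5747 -0.2108] [ 0.6283 -0.1668]
body 814 [ 0.0392 -0.0365  0.1425] rms 0.0008 up tilt [-0.039  0.036] ((600.7789306640625, -192.6552276611328), 22.167858123779297) [ 0.5788 -0.2026] [ 0.6225 -0.1708]
```

View pics/l7.png

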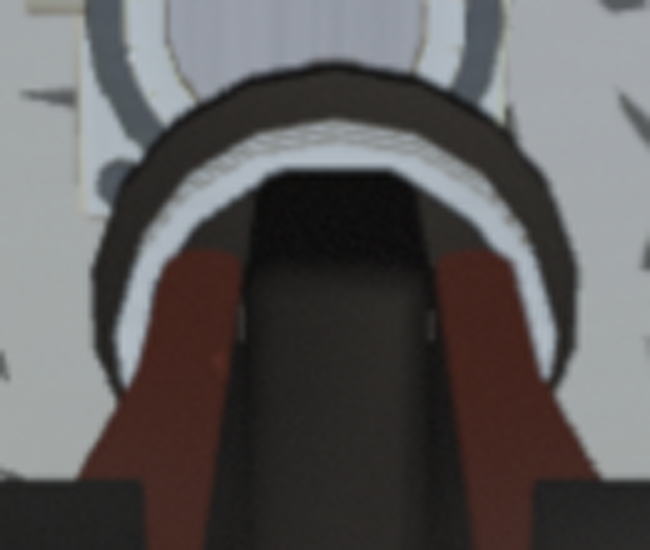

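Call:
arm_command(increments=[[[0, 0.6, -0.25, 1.0, 0.012], [0, 0.6, -0.3, 1.5, 0], [0, 0, 0, 1.0, 0], [0, 0, 0, 0, 0], [0, 0, 0, 0, 0]]])

```text
t: 22.78
ee_pos: [0.5898, -0.1777, 0.1253]
eef_rot: [1.901, 2.468, 0.032]
ft_force: [-0.4, -0.6, -1.2]
width: 0.0157
```

```bash
cat > lamp.py <<'E'
import sys
from h import *
from station import monitor,vision
k=sys.argv[1]
m=vision.camera_model("wrist"); s=monitor.observe(); im,d=vision.snapshot("wrist"); m.update(im=im,d=d); np.savez(f"pics/wrist{k}.npz",**m); cv2.imwrite(f"pics/wrist{k}.png",im[:,:,::-1])
P=cloud(m); R=toolR(s); p=s["ee_pos"]; zf=p[2]-.0333
v,u=np.mgrid[:420,:560]
k=(np.hypot(P[...,0]-p[0]-.003,P[...,1]-p[1]+.003)<.035)&(abs(P[...,2]-zf)<.004)&(v<290); q=P[k]
for it in range(4):
    A=np.c_[q[:,:2]-p[:2],np.ones(len(q))]; c=np.linalg.lstsq(A,q[:,2],rcond=None)[0]; r=q[:,2]-A@c; q=q[abs(r)<max(.001,2*r.std())]
cc,rr=cv2.minEnclosingCircle(np.float32(q[:,:2]*1000)); up=np.r_[-c[:2],1]; up/=np.linalg.norm(up)
C=np.array([cc[0]/1000,cc[1]/1000,0]); C[2]=c@[C[0]-p[0],C[1]-p[1],1]; f=C-.025*up
yaw=np.degrees(np.arctan2(R[1,1],R[0,1]))
print("t",round(s["t"],2),"TCP",p.round(4),"yaw",yaw.round(2),"flange",C.round(4),"r",round(rr,1),"up",up[:2].round(3),"foot",f.round(4),"need tool cm",(R.T@np.r_[np.array([.5948,-.184])-f[:2],0]*100).round(2),"F",s["ft_force"].round(1),"T",s["torque"].round(2),"w",round(float(s["width"]),4),"tool tilt",R[:2,2].round(3))
E
python3 lamp.py 8
```

```text
t 22.77 TCP [ 0.5898 -0.1777  0.1253] yaw 14.79 flange [ 0.5929 -0.1818  0.0925] r 26.8 up [-0.036  0.038] foot [ 0.5938 -0.1827  0.0675] need tool cm [-0.15  0.07  0.  ] F [-0.4 -0.6 -1.2] T [-0.13  0.09 -0.01] w 0.0157 tool tilt [0.033 0.001]
```

View pics/wrist8.png

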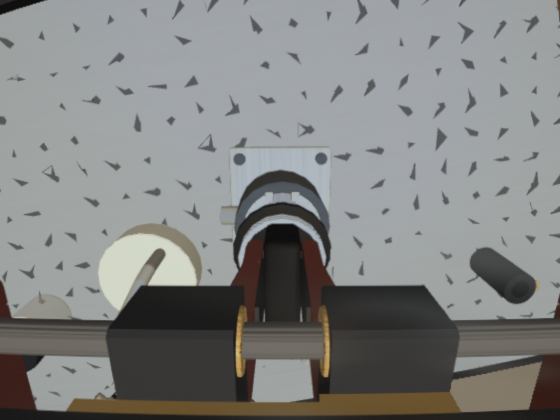

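Call:
arm_command(increments=[[[0, -0.17, 0, 0.8, 0], [0, 0, 0, 0.6, 0], [0, 0, 0, 0, 0]]])

```text
t: 23.2
ee_pos: [0.5911, -0.18, 0.1108]
eef_rot: [1.902, 2.467, 0.033]
ft_force: [-0.1, -0.1, -0.9]
width: 0.0156
```

```bash
python3 lamp.py 9
```

```text
t 23.2 TCP [ 0.5911 -0.18    0.1108] yaw 14.74 flange [ 0.5943 -0.1843  0.0779] r 26.8 up [-0.037  0.036] foot [ 0.5952 -0.1851  0.053 ] need tool cm [ 0.12 -0.01 -0.  ] F [-0.1 -0.1 -0.9] T [-0.09  0.03 -0.06] w 0.0156 tool tilt [0.034 0.   ]
```

Call:
arm_command(increments=[[[0, 0.12, 0, 0.4, 0], [0, 0, 0, 0.4, 0], [0, 0, 0, 0.2, 0]]])

```text
t: 23.62
ee_pos: [0.5915, -0.1788, 0.1008]
eef_rot: [1.901, 2.466, 0.033]
ft_force: [-1.0, 0.1, 1.2]
width: 0.0163
```

```bash
python3 lamp.py 10
```

```text
t 23.62 TCP [ 0.5915 -0.1788  0.1008] yaw 14.74 flange [ 0.5947 -0.1828  0.0679] r 26.9 up [-0.034  0.037] foot [ 0.5956 -0.1837  0.0429] need tool cm [-0.01 -0.08 -0.  ] F [-1.   0.1  1.2] T [0.01 0.17 0.  ] w 0.0163 tool tilt [0.035 0.   ]
```

Call:
arm_command(increments=[[[0, 0, -0.08, 0.4, 0], [0, 0, 0, 0.4, 0], [0, 0, 0, 0.4, 0], [0, 0, 0, 0.3, 0]]])

```text
t: 24.18
ee_pos: [0.5928, -0.1788, 0.0896]
eef_rot: [1.899, 2.462, 0.033]
ft_force: [-9.5, -1.4, 30.7]
width: 0.0161
```

```bash
python3 lamp.py 11
```

```text
t 24.18 TCP [ 0.5928 -0.1788  0.0896] yaw 14.73 flange [ 0.5957 -0.1825  0.0569] r 26.8 up [-0.024  0.029] foot [ 0.5963 -0.1833  0.0319] need tool cm [-0.03 -0.16 -0.01] F [-9.5 -1.4 30.7] T [-0.15  2.87  0.05] w 0.0161 tool tilt [ 0.038 -0.002]
```

Call:
arm_command(increments=[[[0, 0, -0.1, 0.2, 0], [0, 0, 0, 0.2, 0.15], [0, 0, 0, 0.2, 0.15]]], force=55)

```text
t: 24.6
ee_pos: [0.5932, -0.1792, 0.0899]
eef_rot: [2.254, 2.141, 0.04]
ft_force: [-6.0, 0.4, 16.7]
width: 0.0157
```

```bash
python3 lamp.py 12
```

```text
t 24.6 TCP [ 0.5932 -0.1792  0.0899] yaw -2.94 flange [ 0.5957 -0.1831  0.0571] r 26.8 up [-0.03   0.033] foot [ 0.5964 -0.1839  0.0321] need tool cm [-0.02 -0.16 -0.01] F [-6.   0.4 16.7] T [0.31 1.68 0.14] w 0.0157 tool tilt [ 0.041 -0.006]
```

Call:
arm_command(increments=[[[0, 0, 0, 0.25, 0.17], [0, 0, 0, 0.25, 0.17], [0, 0, 0, 0.25, 0.17], [0, 0, 0, 0.25, 0.17]]])

```text
t: 25.15
ee_pos: [0.5951, -0.181, 0.0896]
eef_rot: [2.858, 1.226, 0.056]
ft_force: [-7.6, 0.5, 21.6]
width: 0.0158
```

```bash
python3 lamp.py 13
```

```text
t 25.15 TCP [ 0.5951 -0.181   0.0896] yaw -43.6 flange [ 0.5959 -0.1849  0.0568] r 26.9 up [-0.013  0.032] foot [ 0.5962 -0.1856  0.0318] need tool cm [ 0.02 -0.22 -0.01] F [-7.6  0.5 21.6] T [0.23 2.29 0.14] w 0.0158 tool tilt [ 0.046 -0.015]
```

Call:
arm_command(increments=[[[0, 0, -0.08, 0.25, 0.17], [0, 0, 0, 0.25, 0.17], [0, 0, 0, 0.25, 0.17], [0, 0, 0, 0.25, 0.1]]])

```text
t: 25.7
ee_pos: [0.595, -0.183, 0.0893]
eef_rot: [3.102, 0.267, 0.072]
ft_force: [-9.1, 1.3, 23.3]
width: 0.0152
```

```bash
python3 lamp.py 14
```

```text
t 25.7 TCP [ 0.595  -0.183   0.0893] yaw -80.22 flange [ 0.5952 -0.1856  0.0565] r 26.9 up [-0.004  0.017] foot [ 0.5953 -0.186   0.0315] need tool cm [-0.01 -0.21 -0.01] F [-9.1  1.3 23.3] T [0.53 2.62 0.22] w 0.0152 tool tilt [ 0.048 -0.023]
```

View pics/wrist14.png

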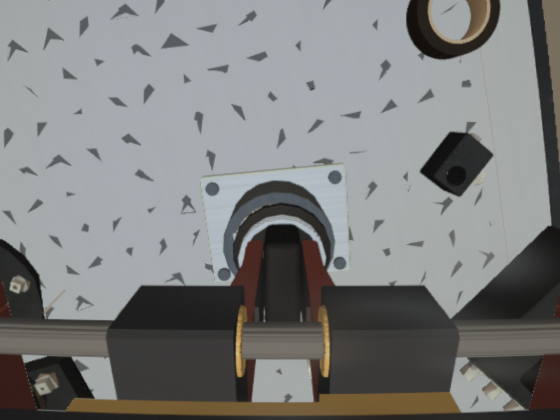

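Call:
arm_command(increments=[[[0, 0, -0.05, 0.25, 0], [0, 0, 0, 0.25, 0]]])

```text
t: 26.0
ee_pos: [0.5951, -0.1829, 0.0893]
eef_rot: [3.099, 0.259, 0.072]
ft_force: [-9.1, 2.5, 24.6]
width: 0.016
```

```bash
python3 lamp.py 15;python3 lamp.py 16; python3 snap.py 17 scene top; python3 lamp.py 18
python3 - <<'E'
from h import *
P=cloud(load("pics/scene17.npz")); k=(np.hypot(P[...,0]-.509,P[...,1]+.258)<.05)&(P[...,2]>.012)&(P[...,2]<.03); q=P[k]; print(len(q),q.mean(0))
E
```

```text
t 26.0 TCP [ 0.5951 -0.1829  0.0893] yaw -80.49 flange [ 0.5952 -0.1856  0.0565] r 26.8 up [-0.002  0.024] foot [ 0.5952 -0.1862  0.0316] need tool cm [-0.   -0.22 -0.01] F [-9.1  2.5 24.6] T [0.84 2.6  0.23] w 0.016 tool tilt [ 0.049 -0.026]
t 26.05 TCP [ 0.5951 -0.1828  0.0894] yaw -80.48 flange [ 0.5951 -0.1855  0.0565] r 26.9 up [-0.004  0.022] foot [ 0.5952 -0.186   0.0315] need tool cm [-0.01 -0.21 -0.01] F [-9.5  0.4 23.8] T [0.68 2.55 0.19] w 0.0161 tool tilt [ 0.049 -0.027]
t 26.2 TCP [ 0.595  -0.1828  0.0893] yaw -80.48 flange [ 0.5952 -0.1856  0.0565] r 26.9 up [-0.005  0.022] foot [ 0.5953 -0.1862  0.0315] need tool cm [-0.01 -0.22 -0.01] F [-9.2  1.6 23. ] T [0.7  2.59 0.13] w 0.0155 tool tilt [ 0.049 -0.026]
665 [ 0.51527625 -0.26444135  0.02289159]
```

View pics/scene17.png

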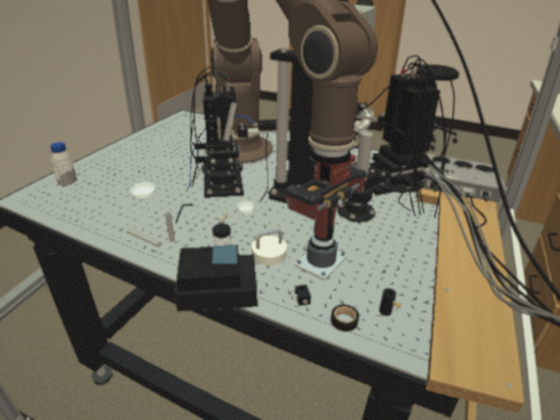

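Stable: the flange is on the rim, the push holds at about 23 N, the grip is held, and the cover stands at image (269,250). I'm handing it in.

Run:
```python
from station import bot
print(bot.finish_job())
```

```text
the job is handed in; nothing more can be done
None
```

I took the cover off by its handle and stood it on the table, then put the lamp insert in the port, pushed it home and turned it clockwise. I handed the job in at about 26 s with the insert still gripped and pressed. The hand-in gave no verdict.

**Cover:** it stands flat at about (0.509, -0.258), roughly 114 mm from the port's axis, and is released.

**Insert at hand-in:**

| Check | Measured |
|---|---|
| Foot below rim | about 18.5 mm (19 mm is fully home) |
| Distance off the port's axis | about 2 mm |
| Tilt | about 0.02 rad |
| Turn | about 95° from where it went in |
| Downward push | about 23 N |
| Finger opening on the bar | 16 mm, grip set to 55 N |

**What I could not check or that went off plan:**
- **Seat joints:** I could not read `seat_slide` or `seat_turn`. I inferred them from the flange height and the tool's turn; allowing for the play in the dogs, the seat should be at about 1.5 rad.
- **Side force:** about 9 N of sideways force stayed on the wrist at the end. The tool was still leaning about 0.05 rad.
- **Early detour:** the tool tilted when I first raised the arm against a joint limit to clear the microscope and its cable. I had to work that tilt back out before grasping, and a brief force spike of about 38 N at the wrist showed during it. I put that down to the arm moving fast, not contact.
- **Cover set-down:** the cover met the table with about 28 N when I lowered it.
- **Bystanders:** none touched that I know of. I checked them only by eye in the pictures and did not measure them.

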